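Seal the kitchen hygiene swabs, start the incubator, rack the cartons

ROBOT

A 7-joint arm with a two-finger parallel gripper is mounted at the origin on the work surface. World frame = base frame: x ahead of the robot, y to its left, z up, the work surface at z = 0. Lengths are in mm, angles in rad, forces in N, time in s.
With the tool pointing down it reaches from about 400 to 850 mm from the base axis. Payload 4.4 kg.
Tool frame: the origin (TCP) lies at the very end of the fingers, on their centre line; the grasp point (between the pads) lies 19 mm behind it (env.tcp_to_grasp is the y of the grasp point in the tool frame, in mm); y points along the fingers, x is the direction in which the jaws open and shut, and the axes are right-handed (so a half turn about y gives the same grasp; the last joint's range is limited). The gripper opens to 94 mm and grips with 3 to 60 N. Pads are 16 mm wide; open, the fingers measure 119 mm over their backs; the gripper's body (75 mm by 177 mm) begins 78 mm behind the grasp point.
Start: joints at [-1.394, 0.628, 0.038, 1.517, -0.027, 0.996, -0.02], TCP at [156.248, 630.955, 205.478] pointing down, gripper open.
Joint ranges: [-3.06, 3.06], [-0.37, 2.12], [-1.25, 1.32], [0.18, 2.47], [-1.1, 4.24], [0.23, 1.98], [-2.94, 2.94]. Speed limits (rad/s): [2.57, 2.57, 3.14, 3.14, 3.14, 3.14, 3.14].

INTERFACE

Orientations are given as [roll, pitch, yaw] about the fixed x, y, z axes, in that order (R = Rz(yaw) Ry(pitch) Rx(roll)).
In Python, from station import env gives the robot as it stands. The module is installed in compiled form; this text tells all that it offers.
- The arm moves only by the tool drive_tool, never from a script. Its argument "motion" is text: rows parted by semicolons, each of 7 numbers parted by spaces: the shift along the tool's x, y, z in cm, then the turn, a rotation vector about the tool's x, y, z in degrees, then the closure in counts, from 0 (fully open) to 255 (shut). In form: dx dy dz rx ry rz fingers; .... A call has 1 to 12 rows; each row is the pose to reach, as a shift and turn from the pose commanded when the call began, along the tool's axes at that moment; what a row does not reach only later rows make up. A row lasts 1/10 s, in which the tool goes at most 50 mm and 8.59 degrees, less where a joint would pass 70% of its speed; a pose out of reach is approached as far as the arm can. A call with a gripper value outside its range is refused whole. The fingers move at their own pace and stop on an object; "newtons" is the grip in N (left out, the last holds). Time passes only in rows, so rows that repeat a pose let the fingers close. It gives the time, the measured TCP pose, the force and the opening at its end, in the units of the state.
- env.get_obs(): the state, without advancing time (a new reading comes with each control period).
- env.read_camera(name): name is "side" or "top"; returns the picture (480x640x3 uint8, red, green, blue); there is no depth.
- env.camera_info(name): a dict with "mtx" (3x3 intrinsics, pixels), "R" (3x3) and "t" (3): a world point X has camera coordinates R X + t. Camera axes: x right, y down, z forward; pixel columns grow to the right and rows downward; lengths in mm; the calibration is good to about 2 mm. A picture is of the moment at which its call begins. camera_info takes no time and is no camera call.
- env.hand_in(): hands the job in, once; it reports no verdict.
The state is a dict: "time_s": time; "qpos": joint angles; "joint_vel": joint speeds; "joint_torque": joint torques, N m; "position": TCP position; "eef_rot": TCP orientation; "force": force on the tool from outside, world axes, zero at the start; "moment": the same for the moment, N m; "gripper_width": finger opening in mm.
Only numpy, scipy, OpenCV 4.12 (cv2) and the standard library are available. Lean on these libraries where they do the work, as an engineer would, in place of code of your own. Each camera call takes 0.05 s, during which the arm holds its last target. There are 200 camera calls.

TASK

Finish the kitchen hygiene test: take every swab out of the wooden stand and push each one down into an open vial of the incubator, one per vial, until its cap sits flat on the rim. Only then throw the incubator's toggle switch fully over, away from where it leans. Stack all the swab cartons flat, one on top of another, on the sloping wooden rack, square with it and each with an end snug against the backstop, and leave the mug, soap bottle and bowl alone.

Things in the scene. Friction and masses are not known exactly. Their poses are not given: they have to be found in the camera images.
- swab1: hygiene swab, 20 g: white round cap 15 mm in diameter, 30 mm tall (grip here), on a thin stem 7 mm in diameter reaching 54 mm below the cap, tip tapered. Origin at the stem's tip, z up: the cap's flat underside is at z = 54 mm. Starts upright in a hole of the stand, cap underside on the stand's top (64 mm), neighbours 40 mm apart. 3 or 4 of the 4 are there
- swab2: hygiene swab, 20 g: white round cap 15 mm in diameter, 30 mm tall (grip here), on a thin stem 7 mm in diameter reaching 54 mm below the cap, tip tapered. Origin at the stem's tip, z up: the cap's flat underside is at z = 54 mm. Starts upright in a hole of the stand, cap underside on the stand's top (64 mm), neighbours 40 mm apart. 3 or 4 of the 4 are there
- swab3: hygiene swab, 20 g: white round cap 15 mm in diameter, 30 mm tall (grip here), on a thin stem 7 mm in diameter reaching 54 mm below the cap, tip tapered. Origin at the stem's tip, z up: the cap's flat underside is at z = 54 mm. Starts upright in a hole of the stand, cap underside on the stand's top (64 mm), neighbours 40 mm apart. 3 or 4 of the 4 are there
- swab4: hygiene swab, 20 g: white round cap 15 mm in diameter, 30 mm tall (grip here), on a thin stem 7 mm in diameter reaching 54 mm below the cap, tip tapered. Origin at the stem's tip, z up: the cap's flat underside is at z = 54 mm. Starts upright in a hole of the stand, cap underside on the stand's top (64 mm), neighbours 40 mm apart. 3 or 4 of the 4 are there
- vial1 (a point): centre of the open mouth of a vial fixed in the incubator: 10 mm bore, 15.6 mm outside, deep enough for the whole stem; rim 74 mm above the worktop, the neck standing 18 mm proud of the block. Four vials in a row along the incubator's y, 38 mm apart; all alike, any swab goes in any vial
- vial2 (a point): centre of the open mouth of a vial fixed in the incubator: 10 mm bore, 15.6 mm outside, deep enough for the whole stem; rim 74 mm above the worktop, the neck standing 18 mm proud of the block. Four vials in a row along the incubator's y, 38 mm apart; all alike, any swab goes in any vial
- vial3 (a point): centre of the open mouth of a vial fixed in the incubator: 10 mm bore, 15.6 mm outside, deep enough for the whole stem; rim 74 mm above the worktop, the neck standing 18 mm proud of the block. Four vials in a row along the incubator's y, 38 mm apart; all alike, any swab goes in any vial
- vial4 (a point): centre of the open mouth of a vial fixed in the incubator: 10 mm bore, 15.6 mm outside, deep enough for the whole stem; rim 74 mm above the worktop, the neck standing 18 mm proud of the block. Four vials in a row along the incubator's y, 38 mm apart; all alike, any swab goes in any vial
- incubator: fixed white dry-block incubator 160 (x) x 210 (y) x 56 mm high, origin at the centre of its underside; its x points from the switch's leaning start to its thrown side, its y along the vial row; the vials are at x = +50 mm, y = -32, +6, +44, +82 mm, the switch pivots at x = -5 mm, y = -80 mm
- switch (a joint): angle (rad) of the toggle switch on the incubator: starts at 0 to 0.15, leaning 0.5 rad to the incubator's -x; grows as it is pushed to +x, 1.0 at its stop (fully over). Light friction, stays where it is left
- stand: fixed wooden block 44 (x) x 170 (y) x 64 mm high, origin at the centre of its underside, with four 12 mm holes along its y at -60, -20, +20, +60 mm
- carton1: closed swab carton 90 (x) x 56 (y) x 30 mm high, 60 to 130 g, origin at the centre of its underside, z up; starts flat on the worktop to the far side of the stand. 2 or 3 of the 3 are there
- carton2: closed swab carton 90 (x) x 56 (y) x 30 mm high, 60 to 130 g, origin at the centre of its underside, z up; starts flat on the worktop to the far side of the stand. 2 or 3 of the 3 are there
- carton3: closed swab carton 90 (x) x 56 (y) x 30 mm high, 60 to 130 g, origin at the centre of its underside, z up; starts flat on the worktop to the far side of the stand. 2 or 3 of the 3 are there
- rack_bed: fixed bed of the rack: origin on its surface, mid-line where bed meets backstop, 20 mm above the worktop; x down the 15 deg slope into the backstop, whose face is x = 0; z square to the bed. Bed: x -110 to 0, y -45 to +45 mm, no sides; backstop 80 mm along z, 8 mm thick. A carton against it, long side along x, has its origin at x = -45, z = 0, 30 or 60 mm
- mug: bystander: white mug 80 mm wide, 90 mm tall, origin under its centre
- soap: bystander: white soap bottle 66 mm wide, 170 mm tall, origin under its centre
- bowl: bystander: blue bowl 120 mm wide, 50 mm tall, origin under its centre
- switch_tip (a point): centre of the 26 mm ball at the end of the toggle's 10 mm thick stick, 50 mm from the pivot; the pivot is 78 mm above the worktop in a housing 70 (x) x 50 (y) mm whose top is 81 mm above the worktop. From the start the tip moves about 48 mm towards the incubator's +x
Not all that is in view belongs to the job. Leave any turquoise look-alike of the carton1 alone. What is shaped like the carton3 but blue is not meant.

How it is judged (in metres and radians):
On the way, in this order (a step that is already met when the one before it is completed fails the run):
1. every swab is fully home in a vial, cap on the rim (((horizontal distance between swab1 and vial1 below 0.004 m and z of swab1 in the frame of vial1 between -0.058 and -0.05 m and angle between swab1's own z axis and vertical below 0.15 rad) or (horizontal distance between swab1 and vial2 below 0.004 m and z of swab1 in the frame of vial2 between -0.058 and -0.05 m and angle between swab1's own z axis and vertical below 0.15 rad) or (horizontal distance between swab1 and vial3 below 0.004 m and z of swab1 in the frame of vial3 between -0.058 and -0.05 m and angle between swab1's own z axis and vertical below 0.15 rad) or (horizontal distance between swab1 and vial4 below 0.004 m and z of swab1 in the frame of vial4 between -0.058 and -0.05 m and angle between swab1's own z axis and vertical below 0.15 rad)) and ((horizontal distance between swab2 and vial1 below 0.004 m and z of swab2 in the frame of vial1 between -0.058 and -0.05 m and angle between swab2's own z axis and vertical below 0.15 rad) or (horizontal distance between swab2 and vial2 below 0.004 m and z of swab2 in the frame of vial2 between -0.058 and -0.05 m and angle between swab2's own z axis and vertical below 0.15 rad) or (horizontal distance between swab2 and vial3 below 0.004 m and z of swab2 in the frame of vial3 between -0.058 and -0.05 m and angle between swab2's own z axis and vertical below 0.15 rad) or (horizontal distance between swab2 and vial4 below 0.004 m and z of swab2 in the frame of vial4 between -0.058 and -0.05 m and angle between swab2's own z axis and vertical below 0.15 rad)) and ((horizontal distance between swab3 and vial1 below 0.004 m and z of swab3 in the frame of vial1 between -0.058 and -0.05 m and angle between swab3's own z axis and vertical below 0.15 rad) or (horizontal distance between swab3 and vial2 below 0.004 m and z of swab3 in the frame of vial2 between -0.058 and -0.05 m and angle between swab3's own z axis and vertical below 0.15 rad) or (horizontal distance between swab3 and vial3 below 0.004 m and z of swab3 in the frame of vial3 between -0.058 and -0.05 m and angle between swab3's own z axis and vertical below 0.15 rad) or (horizontal distance between swab3 and vial4 below 0.004 m and z of swab3 in the frame of vial4 between -0.058 and -0.05 m and angle between swab3's own z axis and vertical below 0.15 rad)) and ((horizontal distance between swab4 and vial1 below 0.004 m and z of swab4 in the frame of vial1 between -0.058 and -0.05 m and angle between swab4's own z axis and vertical below 0.15 rad) or (horizontal distance between swab4 and vial2 below 0.004 m and z of swab4 in the frame of vial2 between -0.058 and -0.05 m and angle between swab4's own z axis and vertical below 0.15 rad) or (horizontal distance between swab4 and vial3 below 0.004 m and z of swab4 in the frame of vial3 between -0.058 and -0.05 m and angle between swab4's own z axis and vertical below 0.15 rad) or (horizontal distance between swab4 and vial4 below 0.004 m and z of swab4 in the frame of vial4 between -0.058 and -0.05 m and angle between swab4's own z axis and vertical below 0.15 rad))), for 0.2 s.
2. the incubator's switch is thrown fully over (value of joint switch above 0.88 rad), for 0.2 s.
At the end, for the whole second after the job is handed in: Each swab in a vial: cap underside within 4 mm of rim height and of the axis, upright within 0.15 rad; switch above 0.88 rad; each carton at rest in the rack pile, within 15 mm of the middle, end within 8 mm of the backstop, parallel within 0.12 rad, square within 0.17 rad (all of step 1 and value of joint switch above 0.88 rad and x of carton1 in the frame of rack_bed between -0.053 and -0.037 m and y of carton1 in the frame of rack_bed between -0.015 and 0.015 m and z of carton1 in the frame of rack_bed between -0.006 and 0.068 m and angle between the z axis of each of carton1, carton2, carton3 and the z axis of rack_bed, either way round below 0.12 rad and angle between the x axis of each of carton1, carton2, carton3 and the x axis of rack_bed, either way round below 0.17 rad and linear speed of each of carton1, carton2, carton3 below 0.02 m/s and x of carton2 in the frame of rack_bed between -0.053 and -0.037 m and y of carton2 in the frame of rack_bed between -0.015 and 0.015 m and z of carton2 in the frame of rack_bed between -0.006 and 0.068 m and x of carton3 in the frame of rack_bed between -0.053 and -0.037 m and y of carton3 in the frame of rack_bed between -0.015 and 0.015 m and z of carton3 in the frame of rack_bed between -0.006 and 0.068 m); the robot touches nothing.
It fails at once if the mug, soap bottle or bowl is moved (distance of any of mug, soap, bowl from where it was at the start of the episode above 0.03 m).
Of carton1, carton2, carton3 only 2 to 3 are there at a start; the rules pass over those that are not, and their reading is None.
Of swab1, swab2, swab3, swab4 only 3 to 4 are there at a start; the rules pass over those that are not, and their reading is None.
At some moment in a run one of carton1, carton2, carton3 may be knocked a few centimetres aside while the robot is not near it.
It also fails if it takes over 210 s, if anything falls off the work surface, if the arm or the gripper's body presses on something with over 40 N, if the wrist force passes 120 N, or if a joint passes its speed limit or range.

## Working session

There is one attempt and no reset: what is moved stays moved. The work goes in short steps, Python scripts to look and compute and a tool call to move; the robot and the scene stay as the last step left them, time stands still between calls to the robot, and variables do not carry over. Pictures are saved under pics/ and viewed, about 12 in all and at most 16, crops included, and the job is handed in when it is done.

Besides the shell and the picture viewer there is one more tool, called as name(argument=value, ...) on one line, values as JSON. drive_tool: Moves the arm, as the interface text tells. Its arguments: {"type":"object","properties":{"motion":{"type":"string"},"newtons":{"type":"number"}},"required":["motion"]}

```bash
mkdir -p pics; python3 - <<'E'
from station import env
import cv2,numpy as np
for n in("side","top"):
    im=env.read_camera(n); cv2.imwrite(f"pics/{n}0.png",im[:,:,::-1])
    i=env.camera_info(n); print(n,np.round(i["mtx"],1).tolist(),np.round(i["R"],4).tolist(),np.round(i["t"],1).tolist(), (-i["R"].T@i["t"]).round())
o=env.get_obs();print({k:np.round(v,3).tolist() for k,v in o.items()}, env.tcp_to_grasp)
E
```

```text
side [[446.7, 0.0, 320.6], [0.0, 446.7, 233.3], [0.0, 0.0, 1.0]] [[-0.9986, -0.0502, 0.0145], [-0.0464, 0.7249, -0.6873], [0.0239, -0.687, -0.7263]] [583.7, 106.0, 970.7] [565. 619. 769.]
top [[481.2, 0.0, 314.9], [0.0, 481.2, 232.7], [0.0, 0.0, 1.0]] [[-0.0042, -0.9997, 0.0225], [-0.9886, 0.0008, -0.1506], [0.1506, -0.0228, -0.9883]] [-9.9, 617.0, 1188.3] [ 431.   17. 1268.]
{'time_s': 0.1, 'qpos': [-1.394, 0.629, 0.038, 1.518, -0.027, 0.996, -0.02], 'joint_vel': [0.001, -0.003, 0.0, -0.004, -0.0, 0.001, -0.001], 'joint_torque': [0.003, -55.079, 1.147, -18.712, -0.052, 0.019, 0.0], 'position': [156.069, 630.371, 204.665], 'eef_rot': [-1.571, 0.002, 1.328], 'force': [-0.304, -0.531, 0.144], 'moment': [0.026, 0.006, -0.013], 'gripper_width': 94.134} -18.8
```

View pics/top0.png

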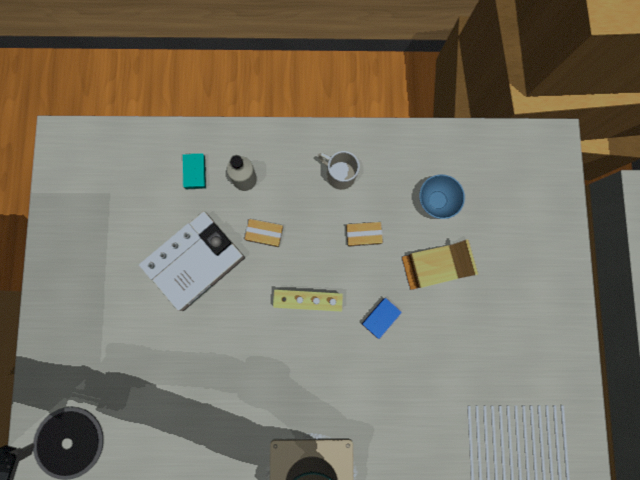

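View pics/side0.png

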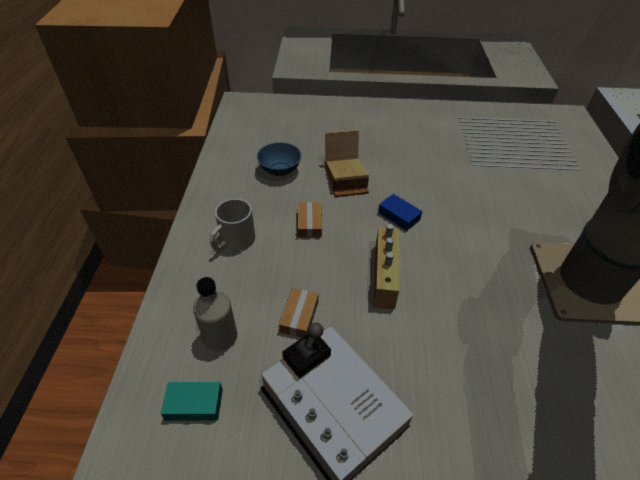

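Top view: incubator (~190,260), stand (308,300) with 3 swabs at about (300,300), (316,300) and (333,301) and an empty hole at (284,299). The two orange cartons are at (264,232) and (364,233), and the rack at (440,265). The teal and blue boxes are decoys. I'll zoom in to measure.

```bash
python3 - <<'E'
import cv2
t=cv2.imread("pics/top0.png");s=cv2.imread("pics/side0.png")
def crop(im,x,y,w,h,k,n): cv2.imwrite(n,cv2.resize(im[y:y+h,x:x+w],None,fx=k,fy=k,interpolation=cv2.INTER_CUBIC))
crop(t,130,200,230,120,3.4,"pics/c1.png")   # 
crop(t,335,200,150,112,5,"pics/c2.png")
crop(s,255,280,160,200,3,"pics/c3.png")
E
```

```text
(no output)
```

View pics/c1.png

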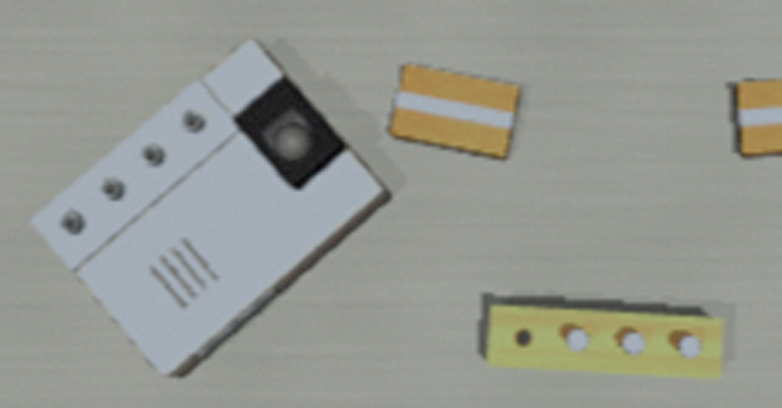

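View pics/c2.png

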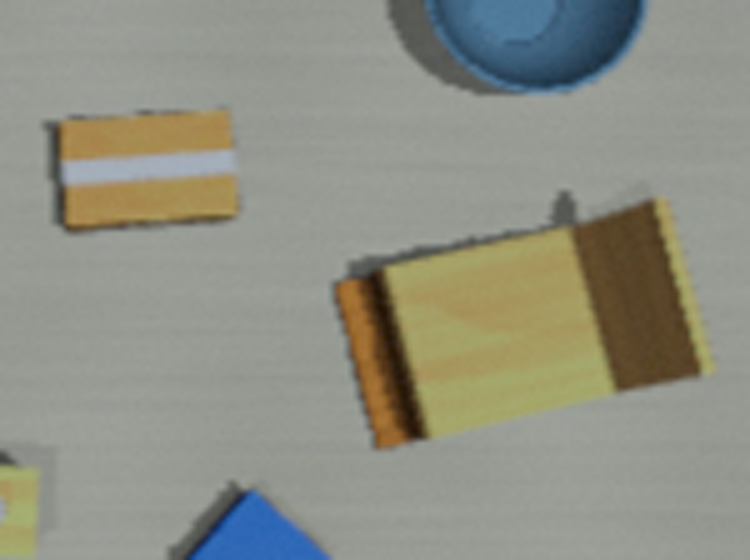

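View pics/c3.png

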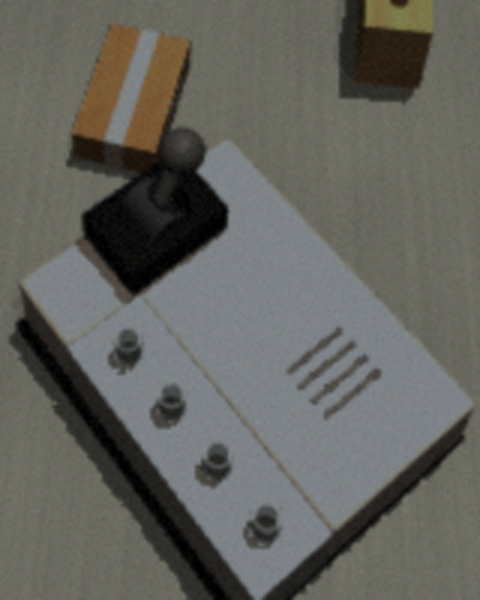

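Closer crops give pixel corners of the incubator, vials, stand, swab caps, cartons and rack. Fitting the poses.

```bash
cat > h.py <<'E'
import numpy as np, cv2
from scipy.optimize import least_squares
from scipy.spatial.transform import Rotation as Rn
from station import env
C={n:env.camera_info(n) for n in("side","top")}
def proj(n,P):
    c=C[n]; q=np.atleast_2d(P)@np.array(c["R"]).T+c["t"]; q=q@np.array(c["mtx"]).T; return q[:,:2]/q[:,2:]
def ray(n,uv,z):
    c=C[n]; R=np.array(c["R"]); o=-R.T@c["t"]; d=R.T@np.linalg.inv(c["mtx"])@[uv[0],uv[1],1]; return o+d*(z-o[2])/d[2]
def pl(p,L):  # planar pose (x,y,yaw) applied to local points
    L=np.atleast_2d(L).astype(float); c,s=np.cos(p[2]),np.sin(p[2])
    return np.c_[p[0]+c*L[:,0]-s*L[:,1],p[1]+s*L[:,0]+c*L[:,1],L[:,2]]
def fit(obs,p0,f=pl):  # obs: list of (cam, uv, local)
    def r(p): return np.concatenate([proj(n,f(p,l))[0]-uv for n,uv,l in obs])
    s=least_squares(r,p0,loss="soft_l1"); return s.x,np.round(r(s.x).reshape(-1,2),1)
def go(pos,yaw,tilt=None):
    """shift (cm) and rotvec (deg) in tool axes to reach TCP pos, tool x at yaw, pointing down (tilt: extra world rotation)"""
    o=env.get_obs(); R0=Rn.from_euler("xyz",o["eef_rot"])
    out=None
    for k in(0,np.pi):
        R1=Rn.from_euler("xyz",[-np.pi/2,0,yaw+k])
        if tilt is not None: R1=tilt*R1
        v=(R0.inv()*R1).as_rotvec(degrees=True)
        if out is None or np.linalg.norm(v)<np.linalg.norm(out): out=v
    d=R0.inv().apply(np.array(pos)-o["position"])/10
    print("shift",d.round(2),"rot",out.round(2)," t",round(o["time_s"],2),"q7",round(o["qpos"][6],2))
def crop(n,x,y,w,h,k,f):
    im=env.read_camera(n)[:,:,::-1]; cv2.imwrite(f,cv2.resize(im[y:y+h,x:x+w],None,fx=k,fy=k,interpolation=cv2.INTER_CUBIC))
E
cat > fit.py <<'E'
from h import *
a=lambda u,v:((u+.5)/3.4-.5+130,(v+.5)/3.4-.5+200)
b=lambda u,v:((u+.5)/5-.5+335,(v+.5)/5-.5+200)
c=lambda u,v:((u+.5)/3-.5+255,(v+.5)/3-.5+280)
T,S="top","side"
vy=[82,44,6,-32]
top=[(T,a(*p),l) for p,l in zip([(254,40),(388,193),(165,376),(32,222)],[(80,-105,56),(-80,-105,56),(-80,105,56),(80,105,56)])]
top+=[(T,a(*p),(50,y,74)) for p,y in zip([(74,219),(114,186),(153,152),(194,119)],vy)]
sd=[(S,c(*p),(50,y,74)) for p,y in zip([(265,512),(218,450),(173,391),(128,336)],vy)]
sd+=[(S,c(*p),l) for p,l in zip([(228,142),(471,402),(21,287)],[(-80,-105,56),(-80,105,56),(80,-105,56)])]
for nm,o in(("top",top),("side",sd),("both",top+sd)):
    p,r=fit(o,[620,250,.8]); print("inc",nm,p.round(2),r.tolist() if nm=="both" else np.abs(r).max())
inc=p
ts=[(T,a(524,337),(0,60,64))]+[(T,a(*q),(0,y,94)) for q,y in zip([(577,339),(632,341),(689,345)],[20,-20,-60])]
ts+=[(T,a(*q),l) for q,l in zip([(489,304),(722,318),(721,378),(486,363)],[(22,85,64),(22,-85,64),(-22,-85,64),(-22,85,64)])]
ss=[(S,q,l) for q,l in zip([(389,226),(389,239),(389,255),(388.5,280)],[(0,-60,94),(0,-20,94),(0,20,94),(0,60,64)])]
for nm,o in(("top",ts),("side",ss),("both",ts+ss)):
    p,r=fit(o,[450,0,0]); print("stand",nm,p.round(2),r.tolist())
for nm,q,f in(("c_left",[(403,64),(520,85),(507,156),(391,134)],a),("c_right",[(60,122),(229,110),(238,211),(68,226)],b)):
    p,r=fit([(T,f(*u),l) for u,l in zip(q,[(-45,28,30),(45,28,30),(45,-28,30),(-45,-28,30)])],[600,0,-1.57]); print(nm,p.round(2),r.tolist())
t=np.radians(15)
def rk(p,L): # bed frame, x down slope 15deg
    L=np.atleast_2d(L).astype(float); x,y,z=L.T
    return pl(p,np.c_[x*np.cos(t)+z*np.sin(t),y,20-x*np.sin(t)+z*np.cos(t)])
p,r=fit([(T,b(*u),l) for u,l in zip([(574,228),(616,391),(384,268),(427,438),(655,199),(707,375)],[(0,45,0),(0,-45,0),(-110,45,0),(-110,-45,0),(0,45,80),(0,-45,80)])],[500,-250,-1.4],rk); print("rack",p.round(2),r.tolist())
E
python3 fit.py
```

```text
inc top [548.64 299.39  82.39] 2.9
inc side [548.5  304.23   0.72] 4.0
inc both [548.48 302.79   0.71] [[-2.0, -2.7], [-1.0, -0.7], [-0.9, 1.1], [-2.1, -2.3], [-1.9, 1.0], [-1.5, 0.6], [-0.9, 0.6], [-1.0, 0.4], [0.1, -0.3], [-0.4, -0.6], [-0.6, -0.7], [0.1, -1.0], [0.6, -4.1], [2.4, -0.7], [-3.7, -2.6]]
stand top [ 4.4598e+02  8.0900e+00 -6.0000e-02] [[-0.5, -0.3], [-0.0, -0.1], [0.3, 0.3], [0.1, 0.0], [0.4, -0.1], [0.1, -0.2], [-0.4, 0.0], [-0.0, 0.5]]
stand side [ 4.457e+02  1.004e+01 -3.000e-02] [[-0.3, 0.1], [0.1, 0.9], [0.6, -0.4], [-0.4, -0.3]]
stand both [ 4.4588e+02  8.5400e+00 -6.0000e-02] [[-0.7, -0.1], [-0.2, -0.0], [0.1, 0.3], [-0.1, -0.1], [0.1, 0.1], [-0.1, -0.4], [-0.5, -0.1], [-0.2, 0.7], [0.2, -0.4], [0.2, 0.4], [0.2, -1.0], [-1.2, -1.0]]
c_left [621.68 121.59   4.53] [[0.4, -0.1], [0.0, -0.2], [-0.1, -0.1], [-0.3, 0.3]]
c_right [ 618.52 -140.79   -1.5 ] [[-0.3, -0.3], [0.0, -0.4], [0.3, 0.5], [-0.0, 0.1]]
rack [ 544.13 -372.96  -51.61] [[-1.0, -0.2], [-0.2, 0.6], [0.5, -0.4], [1.0, 0.1], [0.1, -0.2], [-0.4, 0.1]]
```

```bash
cat >> fit.py <<'E'
print()
for nm,o in(("topv",top[4:]),("sidev",sd[:4]),("bothv",top[4:]+sd[:4])):
    p,r=fit(o,[550,302,.71]); print(nm,p.round(3),r.tolist()); print(pl(p,[(50,y,74) for y in vy]).round(1).tolist())
print("caps top",[ray(T,a(*q),94).round(1).tolist() for q in[(577,339),(632,341),(689,345)]])
print("rack yaw",(-51.61+50.265), "left",4.53-2*np.pi)
E
python3 fit.py | sed '1,/^$/d'
python3 -c "
from h import *
st=[445.9,8.5,-.055]
P=pl(st,[(0,20,120),(0,-20,120),(0,-60,120)]);print(P.round(1));go(P[0],st[2])"
```

```text
topv [550.288 299.43    0.72 ] [[-0.5, 0.4], [-0.2, -0.0], [0.4, -0.1], [0.3, -0.3]]
[[533.8, 394.0, 74.0], [558.9, 365.5, 74.0], [583.9, 336.9, 74.0], [609.0, 308.3, 74.0]]
sidev [548.448 303.638   0.721] [[0.5, 0.3], [-0.1, 0.0], [-0.5, -0.0], [0.1, -0.3]]
[[531.9, 398.2, 74.0], [557.0, 369.7, 74.0], [582.1, 341.1, 74.0], [607.1, 312.6, 74.0]]
bothv [548.747 302.827   0.716] [[-1.9, 0.9], [-1.6, 0.5], [-1.0, 0.5], [-1.0, 0.3], [-0.0, -0.3], [-0.5, -0.6], [-0.7, -0.7], [-0.1, -1.0]]
[[532.6, 397.5, 74.0], [557.6, 368.8, 74.0], [582.5, 340.2, 74.0], [607.5, 311.5, 74.0]]
caps top [[446.9, 28.0, 94.0], [445.4, -11.1, 94.0], [442.4, -51.6, 94.0]]
rack yaw -1.3449999999999989 left -1.753185307179586
[[447.   28.5 120. ]
 [444.8 -11.5 120. ]
 [442.6 -51.4 120. ]]
shift [-51.42   8.55 -42.71] rot [ 7.000e-02  7.924e+01 -8.000e-02]  t 0.1 q7 -0.02
```

drive_tool(motion="-51.4 0 -42.7 0 79.2 0 130;-51.4 0 -42.7 0 79.2 0 130;-51.4 0 -42.7 0 79.2 0 130;-51.4 0 -42.7 0 79.2 0 130;-51.4 0 -42.7 0 79.2 0 130;-51.4 0 -42.7 0 79.2 0 130;-51.4 0 -42.7 0 79.2 0 130;-51.4 0 -42.7 0 79.2 0 130;-51.4 0 -42.7 0 79.2 0 130;-51.4 0 -42.7 0 79.2 0 130;-51.4 0 -42.7 0 79.2 0 130;-51.4 0 -42.7 0 79.2 0 130")

```text
time_s: 1.3
position: [417.7, 89.1, 205.4]
eef_rot: [-1.571, 0.0, -0.054]
force: [0.4, -0.2, 0.7]
gripper_width: 46.3
```

```bash
python3 -c "
from h import *
o=env.get_obs();print(o['position'],o['eef_rot'],o['gripper_width']);go([447,28.5,120],-.055)"
```

```text
[417.74482041  89.11169518 205.43391559] [-1.57061206e+00  1.47547327e-04 -5.36710424e-02] 46.305128608731486
shift [ 3.25  8.54 -5.9 ] rot [-0.01  0.08 -0.01]  t 1.3 q7 -0.06
```

drive_tool(motion="3.2 8.5 -5.9 0 0 0 130;3.2 8.5 -5.9 0 0 0 130;3.2 8.5 -5.9 0 0 0 130;3.2 8.5 -5.9 0 0 0 130;3.2 8.5 -5.9 0 0 0 130")

```text
time_s: 1.8
position: [446.2, 31.3, 121.1]
eef_rot: [-1.57, -0.0, -0.053]
force: [-0.1, -0.6, 0.2]
gripper_width: 46.6
```

```bash
python3 -c "
from h import *
crop('side',330,170,120,130,4.6,'pics/s1.png')
o=env.get_obs();print(o['position'],proj('side',[o['position']]));go([447,28.5,68],-.055)"
```

```text
[446.43609561  31.75015128 121.43760151] [[391.36315711 246.07469433]]
shift [ 0.07  5.34 -0.33] rot [-0.07  0.17  0.07]  t 1.85 q7 0.2
```

View pics/s1.png

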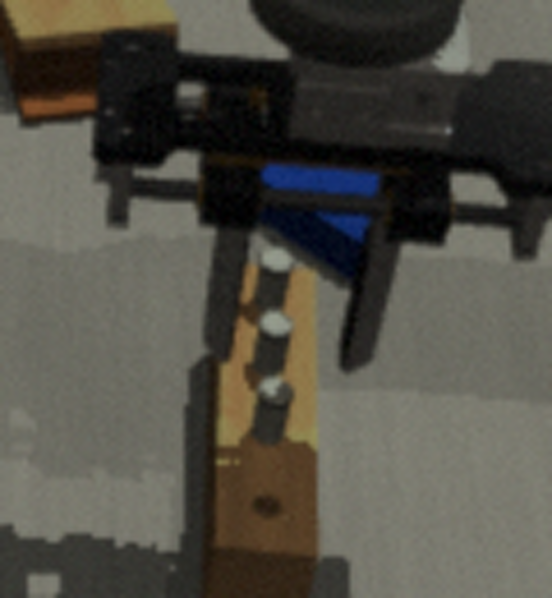

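Side view: the fingers straddle the nearest cap (full px about (390,254)) and the tips are evenly spaced around it. Descending to grip.

drive_tool(motion="0.1 5.4 -0.3 0 0 0 130;0.1 5.4 -0.3 0 0 0 130;0.1 5.4 -0.3 0 0 0 130;0.1 5.4 -0.3 0 0 0 255;0.1 5.4 -0.3 0 0 0 255;0.1 5.4 -0.3 0 0 0 255;0.1 5.4 -0.3 0 0 0 255;0.1 5.4 -0.3 0 0 0 255;0.1 5.4 -0.3 0 0 0 255;0.1 5.4 -0.3 0 0 0 255", newtons=25)

```text
time_s: 2.85
position: [447.4, 27.2, 67.1]
eef_rot: [-1.57, -0.001, -0.055]
force: [-0.7, 0.8, 6.7]
gripper_width: 14.1
```

drive_tool(motion="0 -5 0 0 0 0 255;0 -10 0 0 0 0 255;0 -10 0 0 0 0 255;0 -10 0 0 0 0 255")

```text
time_s: 3.25
position: [447.5, 27.4, 167.3]
eef_rot: [-1.57, -0.002, -0.054]
force: [0.2, 0.3, -0.7]
gripper_width: 14.5
```

```bash
python3 -c "
from h import *
crop('side',300,120,160,120,5,'pics/s2.png')
o=env.get_obs();print(o['position'],o['gripper_width'],proj('side',[o['position']+np.array([0,0,z]) for z in (-56,0)]));
v=pl([549.2,301.5,.72],[(50,82,170),(50,44,170),(50,6,170)]);print(v);go(v[0],.72)"
```

```text
[446.50275954  27.42551416 166.23911505] 14.311058336991664 [[390.46631506 248.22157983]
 [394.27416464 228.51970512]]
[[532.72074336 396.11730339 170.        ]
 [557.77736089 367.54868568 170.        ]
 [582.83397843 338.98006797 170.        ]]
shift [ 6.63 -0.37 37.28] rot [-3.000e-02 -4.433e+01 -2.000e-02]  t 3.3 q7 0.17
```

View pics/s2.png

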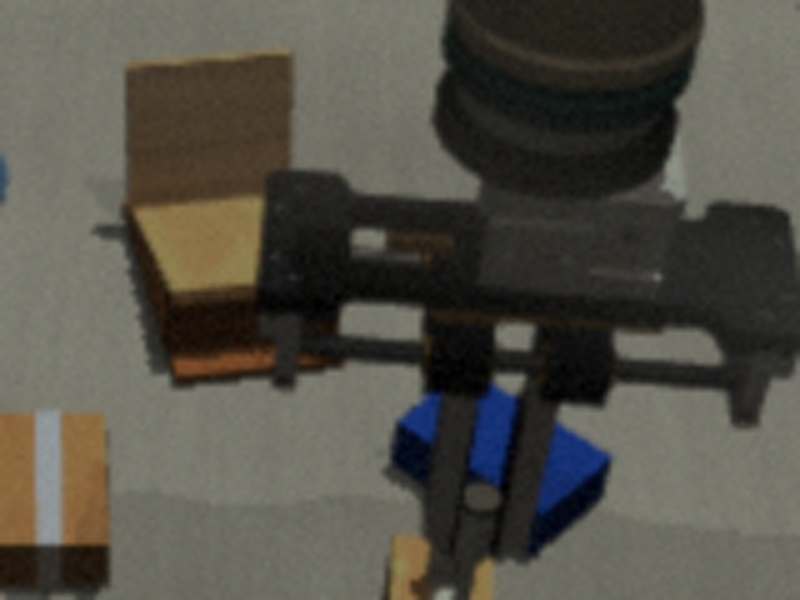

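drive_tool(motion="6.6 -0.4 37.3 0 -44.3 0 255;6.6 -0.4 37.3 0 -44.3 0 255;6.6 -0.4 37.3 0 -44.3 0 255;6.6 -0.4 37.3 0 -44.3 0 255;6.6 -0.4 37.3 0 -44.3 0 255;6.6 -0.4 37.3 0 -44.3 0 255;6.6 -0.4 37.3 0 -44.3 0 255;6.6 -0.4 37.3 0 -44.3 0 255;6.6 -0.4 37.3 0 -44.3 0 255;6.6 -0.4 37.3 0 -44.3 0 255;6.6 -0.4 37.3 0 -44.3 0 255;6.6 -0.4 37.3 0 -44.3 0 255")

```text
time_s: 4.5
position: [533.3, 393.7, 170.1]
eef_rot: [-1.571, 0.002, 0.716]
force: [0.1, -0.1, 0.4]
gripper_width: 13.9
```

drive_tool(motion="0 3 0 0 0 0 255;0 3 0 0 0 0 255;0 3 0 0 0 0 255")

```text
time_s: 4.8
position: [533.0, 394.9, 140.5]
eef_rot: [-1.571, 0.001, 0.718]
force: [0.5, -1.1, -0.4]
gripper_width: 14.6
```

```bash
python3 -c "
from h import *
crop('side',280,360,120,120,5,'pics/s3.png')
crop('top',110,210,100,100,6,'pics/t3.png')
o=env.get_obs();print(o['position'],o['eef_rot'],proj('side',[o['position']+np.array([0,0,z]) for z in (-57,-3,0)]));
v=pl([549.2,301.5,.72],[(50,82,137)]);print(v,proj('side',v-[0,0,63]));go(v[0],.72)"
```

```text
[533.89857313 395.92296134 141.68934021] [-1.57094327 -0.00158336  0.71825629] [[342.51994341 446.38458082]
 [344.50224888 432.92333395]
 [344.61986762 432.12462007]]
[[532.72074336 396.11730339 137.        ]] [[342.95317121 449.04477116]]
shift [-0.08  0.47  0.09] rot [ 0.01 -0.1   0.09]  t 4.9 q7 0.21
```

View pics/s3.png

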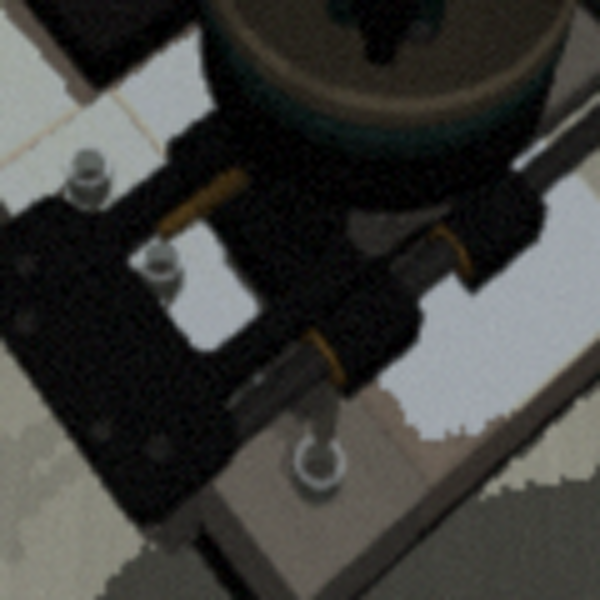

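View pics/t3.png

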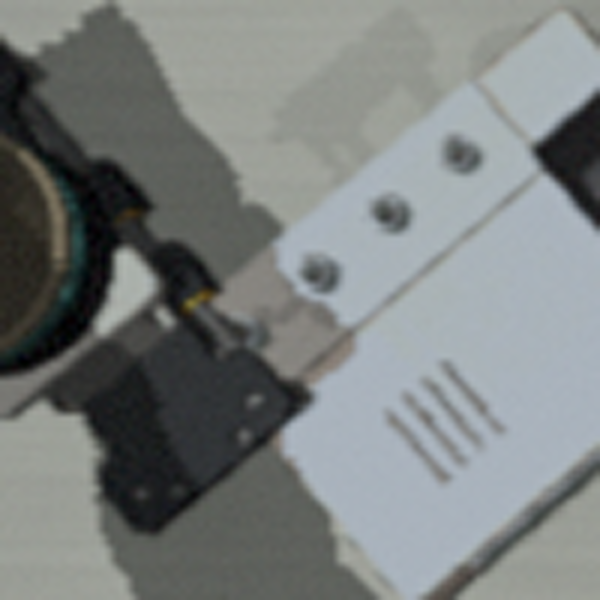

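```bash
python3 -c "
from h import *
def pan(im,x,y): return cv2.resize(im[y:y+28,x:x+28],None,fx=10,fy=10,interpolation=cv2.INTER_CUBIC)
s=env.read_camera('side')[:,:,::-1];t=env.read_camera('top')[:,:,::-1]
s0=cv2.imread('pics/side0.png');t0=cv2.imread('pics/top0.png')
g=np.vstack([np.hstack([pan(s,330,430),pan(s0,330,430)]),np.hstack([pan(t,138,250),pan(t0,138,250)])])
g=np.clip(g*1.5,0,255).astype(np.uint8)
cv2.imwrite('pics/p4.png',g)
o=env.get_obs();p=o['position'];print(p);
print([(proj(n,[p+np.array([0,0,z]) for z in(-57,-30)])-q).round(2).tolist() for n,q in(('side',[330,430]),('top',[138,250]))])"
```

```text
[533.87888429 396.16983953 141.73226443]
[[[12.53, 16.55], [13.49, 10.04]], [[10.65, 14.08], [7.05, 13.11]]]
```

View pics/p4.png

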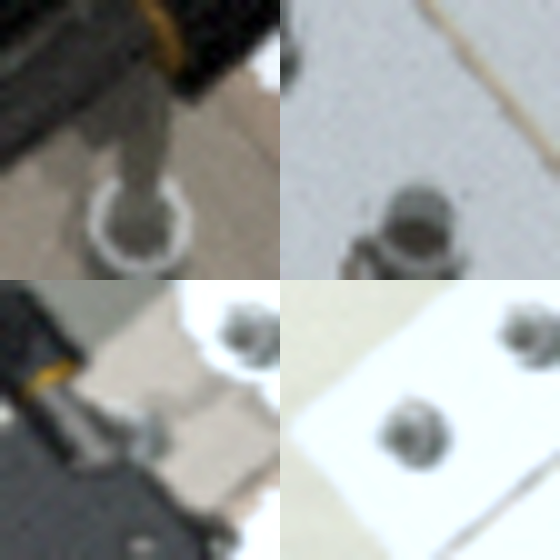

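```bash
python3 -c "
from h import *
s=env.read_camera('side').astype(int).sum(2)//3;s0=cv2.imread('pics/side0.png').astype(int).sum(2)//3
print(s[436:460,336:352]);print(s0[446:460,336:352])"
```

```text
[[ 32  31  30  31  28  28  22  20  26  29  22  27  19   2   3   9]
 [ 26  27  27  26  20  22  27  28  36  38  29  25   7   5   5   6]
 [ 30  28  25  24  26  22  36  31  36  41  31  15   4   8  13  32]
 [ 29  21  18  25  27  35  36  39  37  42  43  37  26  21  45  71]
 [ 26  20  18  25  33  37  34  37  36  43  44  62  56  56  79  88]
 [ 22  21  31  37  38  36  38  40  41  46  47  70  81  82  90  88]
 [ 29  35  36  41  34  36  36  38  40  46  46  77  86  88  85  86]
 [ 57  56  43  39  40  38  40  34  45  47  55  84  84  89  94  87]
 [ 70  65  47  47  52  61  45  44  48  48  56  82  88  87  87  86]
 [ 68  71  72  70  82  74  50  45  44  47  62  84  85  86  87  89]
 [ 71  72  79  83  86  72  48  49  46  46  72  82  85  89  86  87]
 [ 66  70  73  83  92  80  54  51  48  52  90  95  88  84  87  88]
 [ 68  72  72  80 103 104  59  48  44  67 116 113  87  89  88  86]
 [ 74  68  72  96 111  89  58  50  49  64 104 120  95  87  86  85]
 [ 72  69  71 111 105  73  62  60  57  60  70 115 114  95  90  85]
 [ 73  71  70 112  94  63  58  55  55  56  66  95 122  95  90  86]
 [ 74  69  81 110  82  57  4
[... 747 characters left out ...]
  82 108 128 116 125 128 129]
 [131 130 117 127 113  80  74  74  71  74  75 117 127 129 130 130]
 [130 127 119 124  99  69  65  63  64  69  74 102 125 131 130 130]
 [131 131 124 118  79  49  40  35  40  55  70 105 125 129 130 132]
 [127 115  97  91  63  43  36  36  36  38  52 104 125 127 131 130]
 [129  77  58  63  75  55  40  35  37  39  53 107 120 128 132 131]
 [116  72  56  46  72  77  62  49  48  62  70  99 105 125 133 130]
 [ 85  71  81  54  52  62  74  79  74  77  74  81  95 122 129 132]
 [ 81  72  93  64  36  41  58  65  71  65  49  65 109 131 131 132]
 [ 82  78  98  74  46  35  37  41  46  43  48  79 111 127 129 133]
 [ 94  73  74  60  55  45  42  35  40  41  66 103 124 130 134 130]]
```

Panels show the vial ring centre at side px (343.6,452.0) and the stem tip at (343.7,449.3). For 11 mm above the rim I'd expect (344.0,449.4), so it is aligned to under a millimetre. Inserting gently.

drive_tool(motion="0 1 0.0 0 0 0 255;0 1.4 0 0 0 0 255;0 1.8 0 0 0 0 255;0 2.2 0 0 0 0 255;0 2.2 0 0 0 0 255")

```text
time_s: 5.55
position: [532.8, 396.1, 117.7]
eef_rot: [-1.57, 0.001, 0.719]
force: [0.8, 0.4, -0.5]
gripper_width: 14.5
```

drive_tool(motion="0 1.2 0 0 0 0 255;0 2.4 0 0 0 0 255;0 3.2 0 0 0 0 255;0 3.6 0 0 0 0 255;0 3.9 0 0 0 0 255;0 3.9 0 0 0 0 255")

```text
time_s: 6.15
position: [533.0, 396.1, 79.0]
eef_rot: [-1.571, 0.0, 0.719]
force: [0.3, 1.1, -1.8]
gripper_width: 14.4
```

drive_tool(motion="0 0.15 0 0 0 0 255;0 0.25 0 0 0 0 255;0 0.25 0 0 0 0 255")

```text
time_s: 6.45
position: [533.5, 396.0, 77.3]
eef_rot: [-1.571, -0.001, 0.719]
force: [0.4, 1.5, 0.5]
gripper_width: 14.6
```

drive_tool(motion="0 0.1 0 0 0 0 255;0 0.2 0 0 0 0 255;0 0.2 0 0 0 0 255")

```text
time_s: 6.75
position: [533.5, 396.1, 77.1]
eef_rot: [-1.57, -0.001, 0.719]
force: [-1.6, -0.4, 11.7]
gripper_width: 14.2
```

drive_tool(motion="0 0 0 0 0 0 130;0 0 0 0 0 0 130;0 0 0 0 0 0 130;0 0 0 0 0 0 130;0 -3 0 0 0 0 130;0 -7 0 0 0 0 130;0 -9.5 0 0 0 0 130;0 -9.5 0 0 0 0 130")

```text
time_s: 7.55
position: [535.6, 397.2, 174.0]
eef_rot: [-1.572, -0.007, 0.719]
force: [0.9, -0.4, -1.0]
gripper_width: 46.0
```

```bash
python3 -c "
from h import *
o=env.get_obs();print(o['position'],o['gripper_width'])
go([445.2,-12.6,170],-.055)"
```

```text
[535.61944568 397.19830499 173.96673802] 46.00540748942783
shift [-33.79   0.17 -24.89] rot [-0.12 44.33  0.41]  t 7.55 q7 0.2
```

drive_tool(motion="-33.6 0 -24.9 0 44.3 0 130;-33.6 0 -24.9 0 44.3 0 130;-33.6 0 -24.9 0 44.3 0 130;-33.6 0 -24.9 0 44.3 0 130;-33.6 0 -24.9 0 44.3 0 130;-33.6 0 -24.9 0 44.3 0 130;-33.6 0 -24.9 0 44.3 0 130;-33.6 0 -24.9 0 44.3 0 130;-33.6 0 -24.9 0 44.3 0 130;-33.6 0 -24.9 0 44.3 0 130;-33.6 0 -24.9 0 44.3 0 130;-33.6 0 -24.9 0 44.3 0 130")

```text
time_s: 8.75
position: [444.4, -11.2, 169.5]
eef_rot: [-1.57, 0.001, -0.052]
force: [-0.2, 0.6, -0.1]
gripper_width: 46.1
```

```bash
python3 -c "
from h import *
crop('side',270,360,130,120,5,'pics/s5.png')
go([445.2,-12.6,67],-.055)"
```

```text
shift [ 0.09 10.25 -0.15] rot [-0.02  0.21 -0.04]  t 8.8 q7 0.24
```

View pics/s5.png

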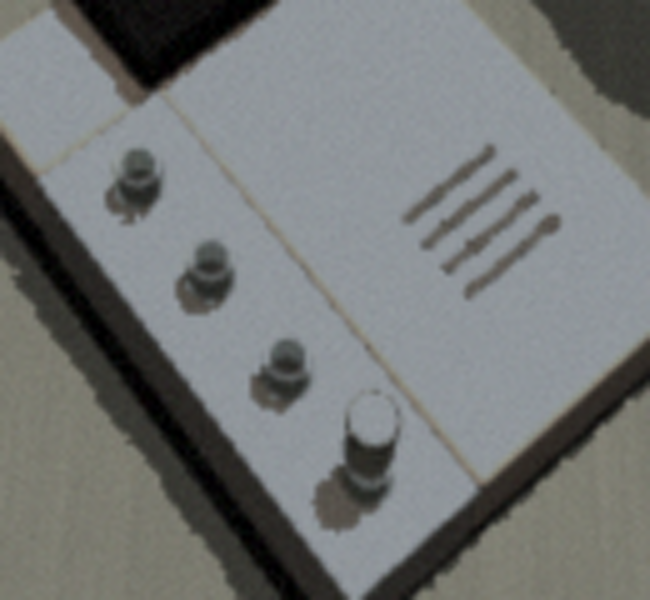

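The swab is home in vial4: cap at crop (372,420), seated on the rim. On to the second swab.

drive_tool(motion="0.1 5 -0.15 0 0.2 0 130;0.1 9 -0.15 0 0.2 0 130;0.1 10.2 -0.15 0 0.2 0 130;0.1 10.2 -0.15 0 0.2 0 130;0.1 10.2 -0.15 0 0.2 0 255;0.1 10.2 -0.15 0 0.2 0 255;0.1 10.2 -0.15 0 0.2 0 255;0.1 10.2 -0.15 0 0.2 0 255;0.1 10.2 -0.15 0 0.2 0 255;0.1 10.2 -0.15 0 0.2 0 255;0.1 10.2 -0.15 0 0.2 0 255", newtons=25)

```text
time_s: 9.9
position: [445.7, -14.1, 68.5]
eef_rot: [-1.57, -0.001, -0.058]
force: [0.1, 0.9, 6.1]
gripper_width: 14.5
```

drive_tool(motion="0 -5 0 0 0 0 255;0 -10 0 0 0 0 255;0 -10.3 0 0 0 0 255;0 -10.3 0 0 0 0 255")

```text
time_s: 10.3
position: [446.0, -13.9, 172.0]
eef_rot: [-1.57, -0.003, -0.057]
force: [-0.0, 0.3, -0.8]
gripper_width: 14.4
```

```bash
python3 -c "
from h import *
o=env.get_obs();print(o['position'],o['gripper_width'])
go([558.4,367.5,170],.719)"
```

```text
[445.9678254  -13.93985032 171.98066023] 14.368992366760502
shift [ 9.04  0.25 38.72] rot [ 2.000e-02 -4.448e+01  1.700e-01]  t 10.3 q7 0.26
```

drive_tool(motion="9.05 0.2 38.6 0 -44.4 0 255;9.05 0.2 38.6 0 -44.4 0 255;9.05 0.2 38.6 0 -44.4 0 255;9.05 0.2 38.6 0 -44.4 0 255;9.05 0.2 38.6 0 -44.4 0 255;9.05 0.2 38.6 0 -44.4 0 255;9.05 0.2 38.6 0 -44.4 0 255;9.05 0.2 38.6 0 -44.4 0 255;9.05 0.2 38.6 0 -44.4 0 255;9.05 0.2 38.6 0 -44.4 0 255;9.05 0.2 38.6 0 -44.4 0 255;9.05 0.2 38.6 0 -44.4 0 255")

```text
time_s: 11.5
position: [557.8, 363.5, 168.5]
eef_rot: [-1.571, 0.002, 0.714]
force: [-0.6, 0.2, 0.7]
gripper_width: 14.6
```

drive_tool(motion="0 2.5 0 0 0 0 255;0 2.7 0 0 0 0 255;0 2.7 0 0 0 0 255")

```text
time_s: 11.8
position: [557.5, 364.7, 141.7]
eef_rot: [-1.571, 0.002, 0.716]
force: [0.0, -0.4, -0.2]
gripper_width: 14.1
```

```bash
python3 -c "
from h import *
go([559.4,366.4,120],.719)
o=env.get_obs();print(o['position'])
v=[558.4,367.5,74];print(proj('side',[v]))
s=env.read_camera('side').astype(int).sum(2)//3
print(s[412:442,318:338])"
```

```text
shift [0.26 2.17 0.01] rot [-0.01 -0.18 -0.1 ]  t 11.8 q7 0.27
[557.51935166 364.65949964 141.74734338]
[[326.33357584 428.13827827]]
[[ 33  39  41  38  36  42  34  37  36  38  34  44  43  46  43  42  47  85
  109 150]
 [ 46  38  41  39  37  35  40  39  38  37  44  50  47  48  42  41  52  86
   94 112]
 [ 69  43  37  40  42  42  38  38  36  39  46  51  45  47  44  48  71  93
   94  96]
 [118  61  39  40  40  42  37  36  37  39  48  46  50  46  51  63  88  95
   92  93]
 [144  71  43  36  40  38  40  35  37  39  55  48  46  55  68  82  89  96
   94  93]
 [100  68  46  39  41  39  37  41  41  39  48  46  44  56  82  84  87  91
   95  94]
 [ 98  68  54  42  42  37  39  47  47  43  48  47  45  55  81  90  84  87
   88  90]
 [111  78  67  58  48  51  56  69  67  54  49  45  46  53  81  87  87  85
   85  92]
 [142  89  69  68  78  81  86  84  83  54  50  50  52  61  85  88  84  86
   83  86]
 [ 98  72  69  72  82  90  89  89  85  56  50  49  46  61  81  88  90  88
   80  84]
 [ 69  69  67  69  81  87  89  92  85  55  47  50  47  64  84  84  91  86
   82  84]
 [ 75  70  69  71  74  84  84  
[... 884 characters left out ...]
  90  89
   86  83]
 [ 89  88  87  77  67  75  94  94  73  64  66  82  98  96  85  91  90  91
   90  89]
 [ 90  85  87  76  59  53  65  94  99 102 101  97  84  66  82  88  88  87
   91  90]
 [ 89  86  90  86  70  51  45  55  66  69  75  54  53  58  83  89  93  88
   91  90]
 [ 92  88  87  92  84  65  50  47  49  52  50  44  52  70  88  92  91  92
   89  96]
 [ 91  91  90  88  93  76  62  54  47  49  50  53  60  78  88  90  87  90
   88  90]
 [ 90  93  89  91  89  88  78  67  60  55  59  67  73  85  89  87  89  88
   94  90]
 [ 94  89  90  93  89  90  89  84  78  77  76  85  87  90  90  91  86  88
   85  87]
 [ 94  93  93  90  91  89  89  89  89  91  85  87  90  92  92  85  69  75
   75  71]]
```

drive_tool(motion="0.35 0 0.1 0 0 0 255;0.35 0 0.1 0 0 0 255;0.35 0.2 0.1 0 0 0 255")

```text
time_s: 12.15
position: [560.3, 369.4, 140.7]
eef_rot: [-1.571, -0.002, 0.717]
force: [0.2, 0.1, 0.3]
gripper_width: 14.4
```

```bash
python3 -c "
from h import *
o=env.get_obs();print(o['position'])
s=env.read_camera('side').astype(int).sum(2)//3
print(s[420:437,320:334])"
```

```text
[560.3337339  369.41534988 140.74118494]
[[ 38  39  40  41  38  39  43  45  45  58  80  86  86  89]
 [ 36  36  37  41  41  39  49  47  51  57  83  90  85  87]
 [ 40  43  47  51  55  42  48  48  50  58  84  89  89  88]
 [ 54  63  70  81  79  52  49  48  49  59  82  87  90  87]
 [ 77  84  88  85  70  48  50  48  45  63  83  88  90  88]
 [ 71  85  91  88  68  52  49  47  49  74  85  88  88  85]
 [ 74  80  87  87  74  53  50  46  49  81  92  85  87  89]
 [ 70  73  84  78  75  51  54  48  51  94 111  96  86  90]
 [ 69  70  79  95  92  61  48  46  54  90 118 113  95  88]
 [ 69  72  86 114  94  55  48  46  50  65  94 125 104  88]
 [ 73  72  88 116  84  54  53  51  52  53  68 120 110  90]
 [ 73  72  87 113  72  55  56  53  56  56  68 122 109  93]
 [ 75  74  97 121  85  51  45  48  52  55  68 118 105  92]
 [ 85  74  77  99  87  62  50  51  50  61  84 117  98  88]
 [ 85  74  67  79  95  97  75  65  66  83  99 100  86  89]
 [ 89  75  64  55  66  91  97 103 103  96  87  69  81  87]
 [ 88  87  73  51  47  52  64  70  74  56  50  63  80  89]]
```

drive_tool(motion="-0.2 0 -0.06 0 0 0 255;-0.2 0.4 -0.06 0 0 0 255;-0.2 0.8 -0.06 0 0 0 255;-0.2 1.2 -0.06 0 0 0 255;-0.2 1.2 -0.06 0 0 0 255")

```text
time_s: 12.7
position: [558.2, 366.9, 127.0]
eef_rot: [-1.571, 0.001, 0.717]
force: [0.6, -0.7, 0.2]
gripper_width: 14.6
```

drive_tool(motion="0 1 0 0 0 0 255;0 2 0 0 0 0 255;0 3 0 0 0 0 255;0 3.8 0 0 0 0 255;0 4.4 0 0 0 0 255;0 4.6 0 0 0 0 255;0 4.6 0 0 0 0 255")

```text
time_s: 13.4
position: [558.6, 367.1, 81.6]
eef_rot: [-1.571, 0.0, 0.717]
force: [-0.2, 0.3, -0.9]
gripper_width: 14.0
```

drive_tool(motion="0 0.2 0 0 0 0 255;0 0.3 0 0 0 0 255;0 0.3 0 0 0 0 255")

```text
time_s: 13.7
position: [558.8, 367.2, 79.0]
eef_rot: [-1.571, -0.0, 0.717]
force: [-0.2, -0.4, 0.0]
gripper_width: 14.4
```

drive_tool(motion="0 0.15 0 0 0 0 255;0 0.25 0 0 0 0 255;0 0.25 0 0 0 0 255")

```text
time_s: 14.0
position: [559.0, 367.4, 78.6]
eef_rot: [-1.57, -0.001, 0.717]
force: [-2.4, -0.4, 11.3]
gripper_width: 14.6
```

drive_tool(motion="0 0 0 0 0 0 130;0 0 0 0 0 0 130;0 0 0 0 0 0 130;0 0 0 0 0 0 130;0 -3 0 0 0 0 130;0 -7 0 0 0 0 130;0 -9.2 0 0 0 0 130;0 -9.2 0 0 0 0 130;0 -9.2 0 0 0 0 130")

```text
time_s: 14.9
position: [558.4, 367.1, 168.1]
eef_rot: [-1.571, 0.0, 0.717]
force: [0.7, -0.3, 0.4]
gripper_width: 45.8
```

```bash
python3 -c "
from h import *
o=env.get_obs();print(o['position'],o['gripper_width'])
go([443,-52.4,170],-.055)"
```

```text
[558.43601878 367.12230181 168.08360088] 45.8399642791929
shift [-36.27  -0.19 -24.03] rot [-1.000e-02  4.424e+01 -2.000e-02]  t 14.9 q7 0.26
```

drive_tool(motion="-36.3 -0.2 -24 0 44.2 0 130;-36.3 -0.2 -24 0 44.2 0 130;-36.3 -0.2 -24 0 44.2 0 130;-36.3 -0.2 -24 0 44.2 0 130;-36.3 -0.2 -24 0 44.2 0 130;-36.3 -0.2 -24 0 44.2 0 130;-36.3 -0.2 -24 0 44.2 0 130;-36.3 -0.2 -24 0 44.2 0 130;-36.3 -0.2 -24 0 44.2 0 130;-36.3 -0.2 -24 0 44.2 0 130;-36.3 -0.2 -24 0 44.2 0 130;-36.3 -0.2 -24 0 44.2 0 130")

```text
time_s: 16.1
position: [442.7, -50.9, 169.6]
eef_rot: [-1.57, 0.002, -0.052]
force: [-0.6, 1.0, -0.4]
gripper_width: 46.1
```

drive_tool(motion="0 3 0 0 0 0 130;0 5 0 0 0 0 130;0 5 0 0 0 0 130;0 5 0 0 0 0 130")

```text
time_s: 16.5
position: [442.9, -51.3, 120.3]
eef_rot: [-1.571, 0.001, -0.052]
force: [-0.1, 0.0, 0.9]
gripper_width: 45.9
```

```bash
python3 -c "
from h import *
o=env.get_obs();print(o['position'],o['gripper_width'])
go([443,-52.4,67.5],-.055)"
```

```text
[442.8845775  -51.26214485 120.27383853] 45.909005108261766
shift [ 0.02  5.28 -0.11] rot [-0.01  0.15 -0.07]  t 16.5 q7 0.41
```

drive_tool(motion="0 4 -0.1 0 0 0 130;0 5.3 -0.1 0 0 0 130;0 5.3 -0.1 0 0 0 130;0 5.3 -0.1 0 0 0 255;0 5.3 -0.1 0 0 0 255;0 5.3 -0.1 0 0 0 255;0 5.3 -0.1 0 0 0 255;0 5.3 -0.1 0 0 0 255;0 5.3 -0.1 0 0 0 255;0 5.3 -0.1 0 0 0 255", newtons=25)

```text
time_s: 17.5
position: [443.3, -53.2, 68.0]
eef_rot: [-1.57, -0.001, -0.054]
force: [-0.5, 0.5, 6.4]
gripper_width: 14.5
```

drive_tool(motion="0 -5 0 0 0 0 255;0 -10 0 0 0 0 255;0 -10.2 0 0 0 0 255;0 -10.2 0 0 0 0 255;0 -10.2 0 0 0 0 255")

```text
time_s: 18.0
position: [441.9, -52.8, 168.6]
eef_rot: [-1.57, 0.002, -0.054]
force: [-0.6, -0.1, -0.0]
gripper_width: 14.6
```

```bash
python3 -c "
from h import *
o=env.get_obs();print(o['position'],o['gripper_width'])
go([583.6,338.7,170],.717)"
```

```text
[441.91509906 -52.84269375 168.64603948] 14.592512295300251
shift [12.04 -0.14 39.86] rot [ -0.06 -44.17  -0.09]  t 18.0 q7 0.36
```

drive_tool(motion="12.05 -1.5 39.9 0 -44.2 0 255;12.05 -1.5 39.9 0 -44.2 0 255;12.05 -1.5 39.9 0 -44.2 0 255;12.05 -1.5 39.9 0 -44.2 0 255;12.05 -1.5 39.9 0 -44.2 0 255;12.05 -1.5 39.9 0 -44.2 0 255;12.05 -1.5 39.9 0 -44.2 0 255;12.05 -1.5 39.9 0 -44.2 0 255;12.05 -1.5 39.9 0 -44.2 0 255;12.05 -1.5 39.9 0 -44.2 0 255;12.05 -1.5 39.9 0 -44.2 0 255;12.05 -1.5 39.9 0 -44.2 0 255")

```text
time_s: 19.2
position: [584.4, 336.0, 183.4]
eef_rot: [-1.571, 0.003, 0.715]
force: [0.4, -0.1, -0.6]
gripper_width: 14.6
```

drive_tool(motion="0 3 0 0 0 0 255;0 4.2 0 0 0 0 255;0 4.2 0 0 0 0 255;0 4.2 0 0 0 0 255")

```text
time_s: 19.6
position: [585.0, 337.9, 142.8]
eef_rot: [-1.571, 0.0, 0.716]
force: [0.7, 0.2, 0.5]
gripper_width: 14.5
```

```bash
python3 -c "
from h import *
go([583.8,338.4,120],.717)
o=env.get_obs();print(o['position'])
print(proj('side',[[583.6,338.7,74]]))
s=env.read_camera('side').astype(int).sum(2)//3
print(s[398:418,300:320])"
```

```text
shift [-0.06  2.28  0.12] rot [ 0.01 -0.05 -0.01]  t 19.6 q7 0.33
[585.01618772 337.90948428 142.84229535]
[[310.99288158 408.34696067]]
[[ 42  59  70  51  43  42  43  48  48  46  47  51  50  63  81  86  86  87
   87  90]
 [ 53  86  74  62  57  60  67  72  67  56  50  51  50  62  80  84  86  87
   78  89]
 [ 78 128  83  69  66  80  82  87  84  62  50  46  45  65  82  87  88  86
   84  82]
 [129 150  93  68  70  84  84  84  84  62  51  50  45  61  85  87  87  85
   81  87]
 [152 156  94  71  69  82  84  86  87  57  53  49  49  59  82  91  90  86
   84  89]
 [164 145  89  70  66  68  88  86  83  61  49  47  45  62  84  90  86  86
   85  90]
 [147 103  72  70  67  69  81  83  84  59  51  48  46  67  81  88  90  89
   88  83]
 [ 99  84  75  71  69  70  73  82  80  59  51  49  49  60  82  85  85  87
   88  85]
 [ 92  85  85  81  70  68  67  81  87  73  60  47  58  85  91  88  83  86
   89  87]
 [ 83  87  84  77  74  70  70  73  87 102  86  70  83 116 112 101  86  89
   88  90]
 [ 89  89  86  87  83  72  67  71  98 112  97  83  80  94 116 118  96  85
   86  90]
 [ 88  91  90  87  86  76  72  86 113  93  65  58  65  72  80 118 111  94
   87  88]
 [ 88  88  88  88  85  86  74  95 115  73  53  57  59  67  68 102 125  96
   82  89]
 [ 87  88  88  86  85  85  76 101 116  67  57  56  53  55  64  95 123  94
   84  87]
 [ 85  89  86  88  87  85  76  93 113  67  51  52  49  61  61  95 119  94
   92  84]
 [ 90  88  87  88  88  84  72  84 108  83  50  48  43  54  68  92  99  89
   87  87]
 [ 89  87  87  86  90  85  74  69  89  95  82  68  69  81  88  87  73  85
   88  88]
 [ 91  86  86  88  86  88  75  62  55  73  97 102  96  95  88  66  63  84
   87  89]
 [ 90  88  90  89  90  88  76  62  48  49  63  64  70  58  49  51  66  84
   91  90]
 [ 91  93  89  86  84  85  87  76  56  48  45  43  50  47  46  52  70  85
   84  90]]
```

drive_tool(motion="-0.05 0 0.16 0 0 0 255;-0.05 0 0.16 0 0 0 255;-0.05 0.5 0.16 0 0 0 255;-0.05 0.9 0.16 0 0 0 255;-0.05 1.3 0.16 0 0 0 255;-0.05 1.7 0.16 0 0 0 255;-0.05 1.7 0.16 0 0 0 255")

```text
time_s: 20.35
position: [582.8, 339.2, 124.5]
eef_rot: [-1.57, 0.002, 0.717]
force: [-0.3, -0.5, -0.6]
gripper_width: 14.6
```

Entered with no force; seat it.

drive_tool(motion="0 1 0 0 0 0 255;0 2 0 0 0 0 255;0 3 0 0 0 0 255;0 3.8 0 0 0 0 255;0 4.3 0 0 0 0 255;0 4.6 0 0 0 0 255;0 4.6 0 0 0 0 255")

```text
time_s: 21.05
position: [583.2, 339.4, 79.0]
eef_rot: [-1.571, 0.001, 0.717]
force: [1.1, -0.5, 0.1]
gripper_width: 14.4
```

drive_tool(motion="0 0.1 0 0 0 0 255;0 0.2 0 0 0 0 255;0 0.2 0 0 0 0 255")

```text
time_s: 21.35
position: [583.8, 339.6, 78.1]
eef_rot: [-1.571, -0.001, 0.717]
force: [-0.3, -0.1, 1.3]
gripper_width: 14.2
```

drive_tool(motion="0 0.1 0 0 0 0 255;0 0.2 0 0 0 0 255;0 0.2 0 0 0 0 255")

```text
time_s: 21.65
position: [583.8, 339.7, 77.9]
eef_rot: [-1.571, -0.002, 0.717]
force: [-3.8, -0.6, 13.2]
gripper_width: 14.8
```

drive_tool(motion="0 0 0 0 0 0 130;0 0 0 0 0 0 130;0 0 0 0 0 0 130;0 0 0 0 0 0 130;0 -3 0 0 0 0 130;0 -7 0 0 0 0 130;0 -11 0 0 0 0 130;0 -12.5 0 0 0 0 255;0 -12.5 0 0 0 0 255;0 -12.5 0 0 0 0 255")

```text
time_s: 22.65
position: [582.8, 339.3, 199.6]
eef_rot: [-1.57, 0.001, 0.717]
force: [-0.7, -0.6, -1.0]
gripper_width: 25.3
```

```bash
python3 -c "
from h import *
o=env.get_obs();print(o['position'],o['gripper_width'])
inc=[549,301.5,.718]
for P in ((-75,-80,125),(-75,-80,200)): 
  print(pl(inc,[P])); go(pl(inc,[P])[0],.718-np.pi/2)
print(pl(inc,[(-29,-80,122)]))
"
```

```text
[582.80991358 339.29096669 199.59004431] 25.287520212897967
[[545.14615487 191.90917977 125.        ]]
shift [-12.52   7.47  -8.64] rot [ 3.000e-02  8.995e+01 -7.000e-02]  t 22.65 q7 0.31
[[545.14615487 191.90917977 200.        ]]
shift [-12.53  -0.03  -8.63] rot [ 3.000e-02  8.995e+01 -7.000e-02]  t 22.65 q7 0.31
[[579.78981259 222.17164794 122.        ]]
```

```bash
python3 -c "
from h import *
inc=[549,301.5,.718]
print(proj('side',pl(inc,[(-29,-80,122),(19,-80,122)])),proj('top',pl(inc,[(-29,-80,122),(19,-80,122)])))
go(pl(inc,[(-72,-80,200)])[0],.718)
"
```

```text
[[317.79560967 327.25666321]
 [294.41832139 343.07705102]] [[217.96705469 243.3910963 ]
 [205.14290928 228.46355755]]
shift [-12.23  -0.03  -8.63] rot [-0.02 -0.05 -0.07]  t 22.65 q7 0.31
```

drive_tool(motion="-12.2 0 -8.6 0 0 0 255;-12.2 0 -8.6 0 0 0 255;-12.2 0 -8.6 0 0 0 255;-12.2 0 -8.6 0 0 0 255;-12.2 3 -8.6 0 0 0 255;-12.2 7 -8.6 0 0 0 255;-12.2 9.5 -8.6 0 0 0 255;-12.2 9.5 -8.6 0 0 0 255;-12.2 9.5 -8.6 0 0 0 255")

```text
time_s: 23.55
position: [547.4, 194.5, 104.5]
eef_rot: [-1.57, 0.002, 0.717]
force: [0.5, -0.5, 1.0]
gripper_width: 0.3
```

drive_tool(motion="1 0 0 0 0 0 255;1.5 0 0 0 0 0 255;2 0 0 0 0 0 255;2.5 0 0 0 0 0 255;3 0 0 0 0 0 255;3.5 0 0 0 0 0 255;4 0 0 0 0 0 255;4.5 0 0 0 0 0 255;5 0 0 0 0 0 255;5.5 0 0 0 0 0 255;5.5 0 0 0 0 0 255")

```text
time_s: 24.65
position: [590.3, 231.5, 105.4]
eef_rot: [-1.571, -0.001, 0.718]
force: [-0.4, 0.4, -0.2]
gripper_width: 0.3
```

```bash
python3 -c "
from h import *
inc=[549,301.5,.718]
o=env.get_obs();p=o['position']-[549,301.5,0];c,s=np.cos(.718),np.sin(.718);print(c*p[0]+s*p[1],-s*p[0]+c*p[1],o['position'],o['force'],o['gripper_width'])
"
```

```text
-14.92304162254058 -79.88661036352877 [590.31689689 231.51799004 105.40600748] [-0.39634532  0.3633277  -0.16332869] 0.31647128704671634
```

drive_tool(motion="0.3 0 0 0 0 0 255;0.6 0 0 0 0 0 255;0.8 0 0 0 0 0 255;0.8 0 0 0 0 0 255")

```text
time_s: 25.05
position: [595.4, 236.1, 105.2]
eef_rot: [-1.571, 0.0, 0.717]
force: [-0.5, -0.3, -0.6]
gripper_width: 0.3
```

drive_tool(motion="0.2 0 0 0 0 0 255;0.3 0 0 0 0 0 255;0.3 0 0 0 0 0 255")

```text
time_s: 25.35
position: [597.7, 237.9, 105.4]
eef_rot: [-1.571, -0.0, 0.717]
force: [-0.3, -0.7, -2.0]
gripper_width: 0.5
```

drive_tool(motion="0.2 0 0 0 0 0 255;0.3 0 0 0 0 0 255;0.3 0 0 0 0 0 255")

```text
time_s: 25.65
position: [598.8, 238.8, 105.3]
eef_rot: [-1.57, 0.003, 0.717]
force: [-4.1, -2.0, 1.7]
gripper_width: 0.4
```

drive_tool(motion="0.2 0 0 0 0 0 255;0.3 0 0 0 0 0 255;0.3 0 0 0 0 0 255")

```text
time_s: 25.95
position: [598.9, 238.9, 105.3]
eef_rot: [-1.569, 0.008, 0.716]
force: [-8.7, -5.9, 5.2]
gripper_width: 0.5
```

drive_tool(motion="-1.5 0 0 0 0 0 255;-3 0 0 0 0 0 255;-3 -4 0 0 0 0 255;-3 -9 0 0 0 0 255;-3 -14 0 0 0 0 0;-3 -14 -5 0 0 0 0;-3 -14 -10 0 0 0 0;-3 -14 -15 0 0 0 0;-3 -14 -20 0 0 0 0;-3 -14 -25 0 0 0 0;-3 -14 -25 0 0 0 0")

```text
time_s: 27.05
position: [747.6, 23.8, 244.8]
eef_rot: [-1.578, 0.001, 0.708]
force: [-0.1, 0.1, 0.7]
gripper_width: 52.9
```

```bash
python3 -c "
from h import *
t=env.read_camera('top')[:,:,::-1];s=env.read_camera('side')[:,:,::-1]
cv2.imwrite('pics/t6f.png',t);cv2.imwrite('pics/s6f.png',s)
k=lambda im,x,y,w,h,f:cv2.resize(im[y:y+h,x:x+w],None,fx=f,fy=f,interpolation=cv2.INTER_CUBIC)
A=k(t,230,195,250,110,3.2); B=k(s,255,280,133,80,3); C=k(s,265,350,133,80,3)
cv2.imwrite('pics/p6.png',np.vstack([A[:,:796],np.hstack([B,C])[:,:796]]))
print(A.shape,B.shape,env.get_obs()['position'])
"
```

```text
(352, 800, 3) (240, 399, 3) [744.91925671  32.22233274 245.086615  ]
```

View pics/p6.png

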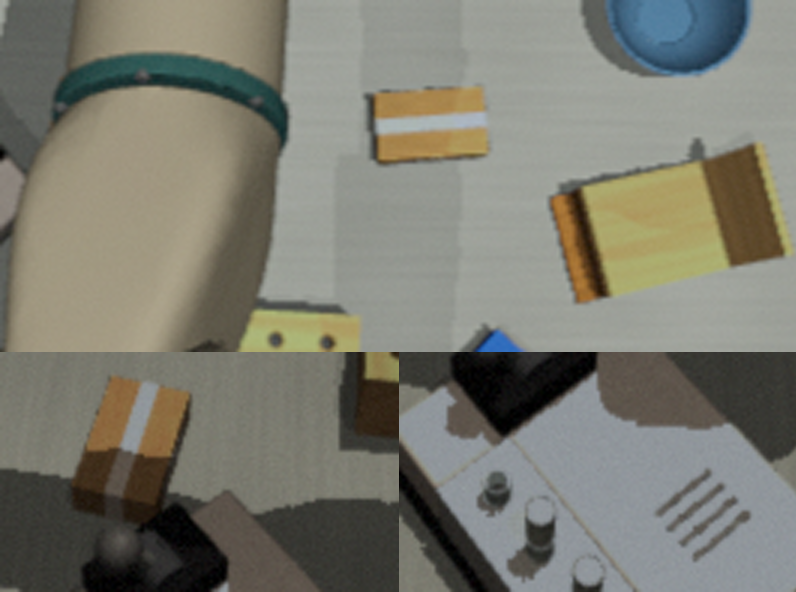

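The ball now sits on the far side of its housing at crop (118,548), as predicted for fully over. Two swabs and an empty vial are visible at lower right, and the cartons are unmoved. Next, the right carton.

```bash
python3 -c "
from h import *
go([618.5,-140.8,100],-1.5+np.pi/2)
"
```

```text
shift [-20.9   14.49  -4.78] rot [2.000e-02 3.689e+01 7.000e-02]  t 27.15 q7 0.78
```

drive_tool(motion="-20.9 0 -4.8 0 36.9 0 0;-20.9 0 -4.8 0 36.9 0 0;-20.9 0 -4.8 0 36.9 0 0;-20.9 0 -4.8 0 36.9 0 0;-20.9 0 -4.8 0 36.9 0 0;-20.9 0 -4.8 0 36.9 0 0;-20.9 5 -4.8 0 36.9 0 0;-20.9 10 -4.8 0 36.9 0 0;-20.9 14.5 -4.8 0 36.9 0 0;-20.9 14.5 -4.8 0 36.9 0 0;-20.9 14.5 -4.8 0 36.9 0 0")

```text
time_s: 28.25
position: [619.3, -137.4, 100.7]
eef_rot: [-1.569, -0.0, 0.077]
force: [-0.1, -0.4, 0.5]
gripper_width: 94.1
```

```bash
python3 -c "
from h import *
go([618.5,-140.8,4],-1.5+np.pi/2);print(env.get_obs()['position'],env.get_obs()['gripper_width'])
crop('side',240,140,160,120,5,'pics/s7.png')
"
```

```text
shift [-0.11  9.67 -0.35] rot [-0.07  0.36  0.03]  t 28.25 q7 0.58
[ 619.34088783 -137.3554988   100.674199  ] 94.06017644290577
```

View pics/s7.png

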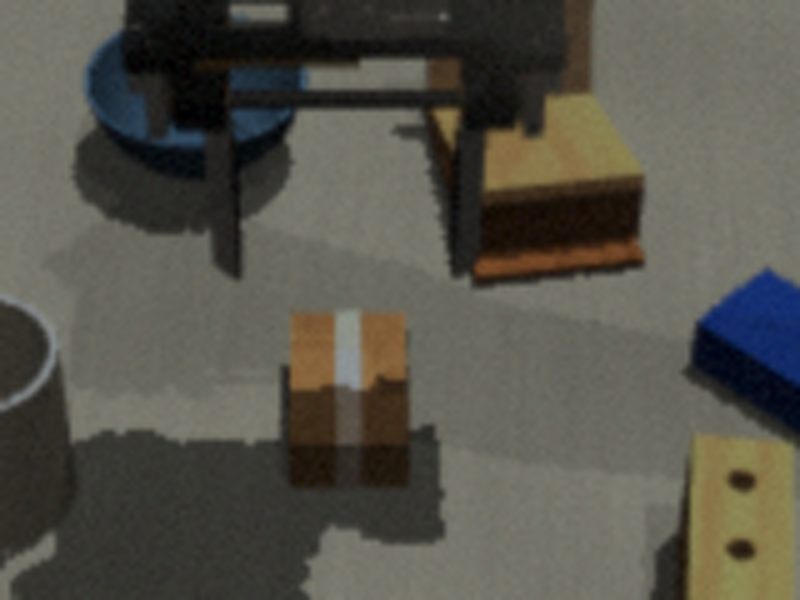

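The carton (crop 290–408) is centred between the fingers (x about 228 and 470). Descending to grip.

drive_tool(motion="-0.1 4 -0.35 0 0.3 0 0;-0.1 8 -0.35 0 0.3 0 0;-0.1 9.5 -0.35 0 0.3 0 0;-0.1 9.5 -0.35 0 0.3 0 0;-0.1 9.5 -0.35 0 0.3 0 255;-0.1 9.5 -0.35 0 0.3 0 255;-0.1 9.5 -0.35 0 0.3 0 255;-0.1 9.5 -0.35 0 0.3 0 255;-0.1 9.5 -0.35 0 0.3 0 255;-0.1 9.5 -0.35 0 0.3 0 255", newtons=30)

```text
time_s: 29.3
position: [617.7, -143.5, 6.0]
eef_rot: [-1.571, -0.001, 0.068]
force: [-0.4, 0.7, 3.9]
gripper_width: 55.9
```

drive_tool(motion="0 -5 0 0 0 0 255;0 -10 0 0 0 0 255;0 -14.5 0 0 0 0 255;0 -14.5 0 0 0 0 255;0 -14.5 0 0 0 0 255")

```text
time_s: 29.8
position: [617.4, -143.4, 151.1]
eef_rot: [-1.571, -0.001, 0.068]
force: [0.3, 0.5, -1.4]
gripper_width: 55.9
```

```bash
cat >> h.py <<'E'
RK=[544.13,-372.96,-1.345]; t15=np.radians(15)
def bed(L):
    x,y,z=L; return pl(RK,[(x*np.cos(t15)+z*np.sin(t15),y,20-x*np.sin(t15)+z*np.cos(t15))])[0]
TILT=Rn.from_rotvec(t15*np.array([-np.sin(RK[2]),np.cos(RK[2]),0]))
BY=RK[2]+np.pi/2
def inbed(P):
    P=np.array(P)-[RK[0],RK[1],20]; c,s=np.cos(RK[2]),np.sin(RK[2]); x,y,z=c*P[0]+s*P[1],-s*P[0]+c*P[1],P[2]
    return np.round([x*np.cos(t15)-z*np.sin(t15),y,x*np.sin(t15)+z*np.cos(t15)],1)
E
python3 -c "
from h import *
o=env.get_obs();print(o['position'],o['gripper_width'])
print(inbed(bed((1,2,3))),bed((-52,0,60)));go(bed((-52,0,60)),BY,TILT)
"
```

```text
[ 617.38873558 -143.35498571  151.12473807] 55.932109378934115
[1. 2. 3.] [ 536.36149948 -339.14179457   91.41413992]
shift [ -9.42   5.96 -18.98] rot [14.98 -8.98  1.26]  t 29.8 q7 0.56
```

drive_tool(motion="-9.4 3 -19 15 -9 1.3 255;-9.4 3 -19 15 -9 1.3 255;-9.4 3 -19 15 -9 1.3 255;-9.4 3 -19 15 -9 1.3 255;-9.4 3 -19 15 -9 1.3 255;-9.4 3 -19 15 -9 1.3 255;-9.4 5.9 -19 15 -9 1.3 255;-9.4 5.9 -19 15 -9 1.3 255;-9.4 5.9 -19 15 -9 1.3 255;-9.4 5.9 -19 15 -9 1.3 255")

```text
time_s: 30.8
position: [537.4, -338.1, 92.2]
eef_rot: [-1.308, 0.001, 0.228]
force: [0.9, -0.5, -0.2]
gripper_width: 55.9
```

```bash
python3 -c "
from h import *
o=env.get_obs();print(inbed(o['position']),o['eef_rot'])
go(bed((-50,0,20)),BY,TILT)
crop('side',240,100,160,120,5,'pics/s8.png')
"
```

```text
[-52.9   1.2  60.6] [-1.30822159e+00  1.04615959e-03  2.28029100e-01]
shift [-0.12  4.06 -0.3 ] rot [-0.04  0.11 -0.09]  t 30.8 q7 1.12
```

View pics/s8.png

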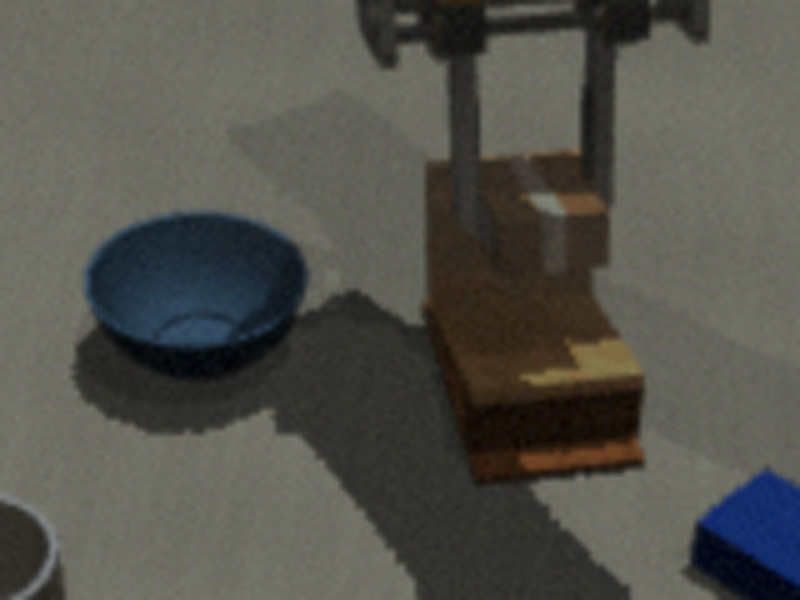

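```bash
python3 -c "
from h import *
P=[(-110,45,0),(-110,-45,0),(0,45,0),(0,45,80),(0,-45,80),(-98,0,54.6),(-98,28,85),(-98,-28,85)]
print(((proj('side',[bed(p) for p in P])-[240,100])*5).round(0))
"
```

```text
[[470. 386.]
 [643. 369.]
 [431. 304.]
 [427. 162.]
 [593. 147.]
 [552. 267.]
 [497. 214.]
 [608. 204.]]
```

The side view shows the carton over the bed, within about 1 px of the predicted position. Lowering onto the bed.

drive_tool(motion="-0.1 2 -0.3 0 0 0 255;-0.1 4 -0.3 0 0 0 255;-0.1 4.8 -0.3 0 0 0 255;-0.1 5.1 -0.3 0 0 0 255;-0.1 5.1 -0.3 0 0 0 255;-0.1 5.1 -0.3 0 0 0 255")

```text
time_s: 31.45
position: [533.5, -330.3, 42.4]
eef_rot: [-1.31, 0.001, 0.226]
force: [-0.6, 0.0, -1.2]
gripper_width: 55.7
```

```bash
python3 -c "
from h import *
o=env.get_obs();print(inbed(o['position']),o['force'])
"
```

```text
[-48.3  -0.8  10.2] [-0.63787127  0.01085768 -1.24421545]
```

Lower a little more, then slide down to the backstop (tool −z is bed +x).

drive_tool(motion="0 0.2 0 0 0 0 255;0 0.3 0 0 0 0 255;0 0.3 0 0 0 0 255")

```text
time_s: 31.75
position: [532.7, -328.8, 38.6]
eef_rot: [-1.308, 0.002, 0.226]
force: [-0.5, -0.2, -1.6]
gripper_width: 55.7
```

drive_tool(motion="0 0 -0.2 0 0 0 255;0 0 -0.4 0 0 0 255;0 0 -0.4 0 0 0 255")

```text
time_s: 32.05
position: [533.5, -333.2, 37.4]
eef_rot: [-1.309, 0.002, 0.226]
force: [-0.3, 0.7, -1.4]
gripper_width: 55.7
```

```bash
python3 -c "
from h import *
o=env.get_obs();print(inbed(o['position']),o['force'])
"
```

```text
[-44.3  -1.4   6.1] [-0.30502012  0.65216103 -1.40198639]
```

drive_tool(motion="0 0.1 0 0 0 0 255;0 0.2 0 0 0 0 255;0 0.2 0 0 0 0 255")

```text
time_s: 32.35
position: [533.5, -332.8, 36.8]
eef_rot: [-1.309, 0.001, 0.226]
force: [-1.4, -1.8, 6.4]
gripper_width: 55.8
```

drive_tool(motion="0 0 -0.2 0 0 0 255;0 0 -0.3 0 0 0 255;0 0 -0.3 0 0 0 255")

```text
time_s: 32.65
position: [534.4, -334.4, 36.3]
eef_rot: [-1.307, 0.001, 0.226]
force: [-1.3, 1.6, 7.8]
gripper_width: 55.5
```

```bash
python3 -c "
from h import *
o=env.get_obs();print(inbed(o['position']),o['force'])
"
```

```text
[-42.6  -0.9   5.5] [-1.25851422  1.56794762  7.82272362]
```

drive_tool(motion="0 0 -0.2 0 0 0 255;0 0 -0.4 0 0 0 255;0 0 -0.4 0 0 0 255")

```text
time_s: 32.95
position: [534.4, -334.7, 36.1]
eef_rot: [-1.3, 0.002, 0.228]
force: [-3.5, 6.3, 14.9]
gripper_width: 55.6
```

```bash
python3 -c "
from h import *
o=env.get_obs();print(inbed(o['position']),o['force'])
"
```

```text
[-42.3  -0.9   5.3] [-3.46859873  6.29404094 14.91895924]
```

drive_tool(motion="0 -0.3 0.3 0 0 0 255;0 -0.3 0.3 0 0 0 255;0 -0.3 0.3 0 0 0 0;0 -0.3 0.3 0 0 0 0;0 -0.3 0.3 0 0 0 0;0 -0.3 0.3 0 0 0 0;0 -4 0.3 0 0 0 0;0 -9 0.3 0 0 0 0;0 -14 0.3 0 0 0 0;0 -16 0.3 0 0 0 0;0 -16 0.3 0 0 0 0")

```text
time_s: 34.05
position: [545.3, -379.2, 192.6]
eef_rot: [-1.315, -0.002, 0.225]
force: [-0.8, -0.3, 0.2]
gripper_width: 94.2
```

```bash
cat > seg.py <<'E'
from h import *
def seg(im):
    h=cv2.cvtColor(im,cv2.COLOR_BGR2HSV); m=cv2.inRange(h,(8,90,50),(19,255,255)); m[:160]=0; m[300:]=0
    m=cv2.morphologyEx(m,cv2.MORPH_CLOSE,np.ones((9,9),np.uint8))
    for c in cv2.findContours(m,0,2)[0]:
        if cv2.contourArea(c)>150:
            r=cv2.minAreaRect(c); print(np.round(r[0],1),np.round(r[1],1),round(r[2],1),ray("top",r[0],30).round(1))
im=env.read_camera("top")[:,:,::-1].copy(); cv2.imwrite("pics/t9f.png",im)
print("t0");seg(cv2.imread("pics/top0.png"));print("now");seg(im)
E
python3 seg.py; python3 -c "
from h import *
o=env.get_obs();print(inbed(o['position']),o['gripper_width'])
go([621.7,121.6,200],-1.753+np.pi/2)"
```

```text
t0
[410.4 271.5] [34.2 10. ] 75.5 [ 517.8 -257.9   30. ]
[461.3 259.1] [35.1 16.6] 75.5 [ 549.8 -392.    30. ]
[363.6 233.7] [21.1 34.2] 85.9 [ 616.6 -138.8   30. ]
[263.3 232.6] [34.9 21.2] 11.7 [619.9 122.2  30. ]
[607.  229.5] [139.  48.] 90.0 [ 627.4 -783.5   30. ]
[ 16.  229.5] [139.  32.] 90.0 [628.4 756.1  30. ]
now
[328.  295.5] [ 7. 28.] 90.0 [457.3 -44.5  30. ]
[439.  264.5] [35.  69.4] 76.5 [ 535.9 -333.    30. ]
[278.3 246.3] [35.2 20.9] 9.5 [584.   83.1  30. ]
[608.5 180. ] [40. 51.] 90.0 [ 761.9 -800.6   30. ]
[ 16.  229.5] [139.  32.] 90.0 [628.4 756.1  30. ]
[-39.9  -0.8 165.4] 93.69091744184936
shift [18.69 11.1  45.58] rot [-14.68  23.22  -3.05]  t 34.1 q7 1.09
```

The left carton has been knocked to about (586, 82). I'll use the new pose.

```bash
python3 -c "
from h import *
go([585.8,82.5,150],-.143)"
```

```text
shift [14.32 15.16 41.38] rot [-14.72  20.99  -2.76]  t 34.1 q7 1.09
```

drive_tool(motion="14.3 15.2 41.4 -14.7 21 -2.8 0;14.3 15.2 41.4 -14.7 21 -2.8 0;14.3 15.2 41.4 -14.7 21 -2.8 0;14.3 15.2 41.4 -14.7 21 -2.8 0;14.3 15.2 41.4 -14.7 21 -2.8 0;14.3 15.2 41.4 -14.7 21 -2.8 0;14.3 15.2 41.4 -14.7 21 -2.8 0;14.3 15.2 41.4 -14.7 21 -2.8 0;14.3 15.2 41.4 -14.7 21 -2.8 0;14.3 15.2 41.4 -14.7 21 -2.8 0;14.3 15.2 41.4 -14.7 21 -2.8 0;14.3 15.2 41.4 -14.7 21 -2.8 0")

```text
time_s: 35.3
position: [583.8, 81.9, 148.5]
eef_rot: [-1.571, 0.003, -0.144]
force: [-0.7, 0.2, -0.2]
gripper_width: 93.8
```

```bash
python3 -c "
from h import *
o=env.get_obs();print(o['position'],o['gripper_width'])
go([585.8,82.5,5],-.143)
crop('side',230,200,160,120,5,'pics/s10.png')"
```

```text
[583.76988988  81.91571472 148.5166176 ] 93.7531758609339
shift [ 0.24 14.35  0.09] rot [ 0.   -0.05 -0.2 ]  t 35.3 q7 0.03
```

View pics/s10.png

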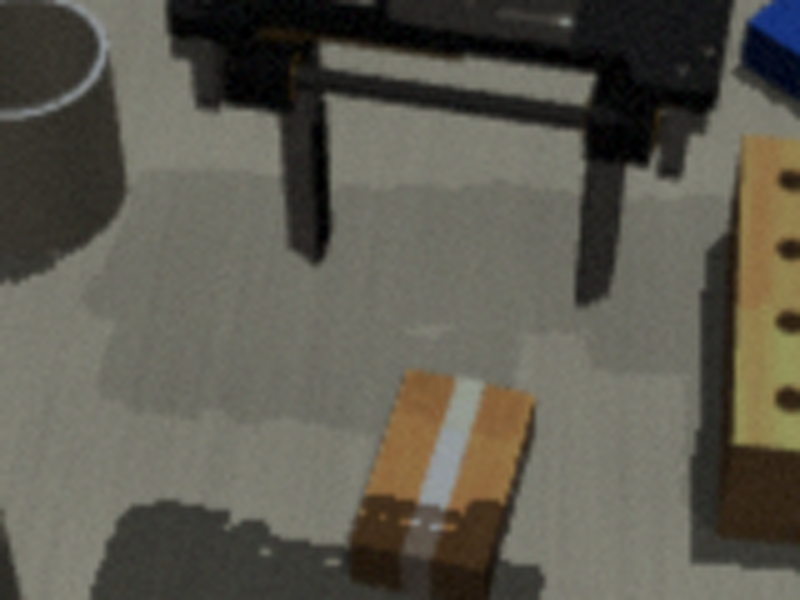

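```bash
python3 -c "
from h import *
for yw in(-1.714,-1.753):
  print(((proj('side',pl([585.8,82.5,yw],[(45,28,30),(45,-28,30),(-45,-28,30),(-45,28,30)]))-[230,200])*5).round(0).tolist())
"
```

```text
[[396.0, 361.0], [527.0, 383.0], [488.0, 561.0], [349.0, 537.0]]
[[401.0, 360.0], [531.0, 385.0], [483.0, 563.0], [345.0, 534.0]]
```

The carton is seen at crop (408–534, 372–560), between the fingers and within about 3 mm of the estimate. Gripping.

drive_tool(motion="0.1 5 0.3 0 0.8 0 0;0.1 10 0.3 0 0.8 0 0;0.1 14.3 0.3 0 0.8 0 0;0.1 14.3 0.3 0 0.8 0 0;0.1 14.3 0.3 0 0.8 0 0;0.1 14.3 0.3 0 0.8 0 255;0.1 14.3 0.3 0 0.8 0 255;0.1 14.3 0.3 0 0.8 0 255;0.1 14.3 0.3 0 0.8 0 255;0.1 14.3 0.3 0 0.8 0 255;0.1 14.3 0.3 0 0.8 0 255;0.1 14.3 0.3 0 0.8 0 255", newtons=30)

```text
time_s: 36.55
position: [585.9, 87.2, 6.7]
eef_rot: [-1.568, 0.002, -0.156]
force: [-0.2, -0.2, 3.9]
gripper_width: 55.8
```

```bash
python3 -c "
from h import *
o=env.get_obs();print(o['position'],o['eef_rot'],o['gripper_width'])"
```

```text
[585.92909167  87.21334568   6.68829561] [-1.56835901  0.0018569  -0.15637323] 55.84947573499612
```

drive_tool(motion="0 -5 0 0 0 0 255;0 -10 0 0 0 0 255;0 -15 0 0 0 0 255;0 -16 0 0 0 0 255;0 -16 0 0 0 0 255")

```text
time_s: 37.05
position: [587.3, 87.0, 168.1]
eef_rot: [-1.567, -0.002, -0.156]
force: [-0.2, 0.0, -0.4]
gripper_width: 56.2
```

```bash
python3 -c "
from h import *
o=env.get_obs();print(o['position'],o['gripper_width'],o['force'])
go(bed((-52,0,85)),BY,TILT)"; python3 seg.py | sed -n '/now/,$p'
```

```text
[587.28001201  86.98546199 168.05772317] 56.229785539248425 [-0.15637122  0.03206754 -0.3975144 ]
shift [  1.83   5.09 -43.51] rot [ 14.62 -21.74   2.99]  t 37.05 q7 0.01
now
[437.8 265.1] [35.2 66.4] 75.7 [ 534.4 -329.8   30. ]
[289.  239.6] [10.4 24.7] 11.3 [601.4  55.6  30. ]
[608.5 229.5] [139.  51.] 90.0 [ 627.4 -787.5   30. ]
[ 16.  229.5] [139.  32.] 90.0 [628.4 756.1  30. ]
```

drive_tool(motion="1.8 2 -43 14.6 -21.7 3 255;1.8 2 -43 14.6 -21.7 3 255;1.8 2 -43 14.6 -21.7 3 255;1.8 2 -43 14.6 -21.7 3 255;1.8 2 -43 14.6 -21.7 3 255;1.8 2 -43 14.6 -21.7 3 255;1.8 2 -43 14.6 -21.7 3 255;1.8 2 -43 14.6 -21.7 3 255;1.8 2 -43 14.6 -21.7 3 255;1.8 2 -43 14.6 -21.7 3 255;1.8 2 -43 14.6 -21.7 3 255;1.8 2 -43 14.6 -21.7 3 255")

```text
time_s: 38.3
position: [536.6, -338.4, 143.4]
eef_rot: [-1.305, 0.005, 0.226]
force: [1.4, 0.9, -0.5]
gripper_width: 55.8
```

```bash
python3 -c "
from h import *
o=env.get_obs();print(inbed(o['position']),o['force'])
go(bed((-57,0,45)),BY,TILT)"
```

```text
[-66.1   0.4 110. ] [ 1.40475595  0.89218618 -0.48892286]
shift [-0.01  6.5  -0.94] rot [-0.23 -0.07 -0.29]  t 38.3 q7 1.1
```

drive_tool(motion="0 2 -0.7 -0.2 0 -0.3 255;0 4 -0.7 -0.2 0 -0.3 255;0 5.5 -0.7 -0.2 0 -0.3 255;0 6.5 -0.7 -0.2 0 -0.3 255;0 6.9 -0.7 -0.2 0 -0.3 255;0 6.9 -0.7 -0.2 0 -0.3 255;0 6.9 -0.7 -0.2 0 -0.3 255")

```text
time_s: 39.0
position: [534.6, -330.3, 77.5]
eef_rot: [-1.314, -0.002, 0.224]
force: [0.4, -0.7, -0.8]
gripper_width: 56.3
```

```bash
python3 -c "
from h import *
o=env.get_obs();print(inbed(o['position']),o['force'])"
```

```text
[-57.1   0.3  44.2] [ 0.41365223 -0.6732909  -0.81413247]
```

drive_tool(motion="0 0.4 0 0 0 0 255;0 0.6 0 0 0 0 255;0 0.6 -0.2 0 0 0 255;0 0.6 -0.4 0 0 0 255;0 0.6 -0.5 0 0 0 255;0 0.6 -0.5 0 0 0 255")

```text
time_s: 39.6
position: [534.8, -333.7, 69.8]
eef_rot: [-1.313, -0.001, 0.223]
force: [-0.8, 0.3, -1.6]
gripper_width: 56.0
```

drive_tool(motion="0 0.1 0 0 0 0 255;0 0.2 0 0 0 0 255;0 0.2 0 0 0 0 255")

```text
time_s: 39.9
position: [534.8, -333.1, 68.4]
eef_rot: [-1.313, -0.001, 0.223]
force: [0.0, 0.3, 3.2]
gripper_width: 55.7
```

```bash
python3 -c "
from h import *
o=env.get_obs();print(inbed(o['position']),o['force'])"
```

```text
[-52.1  -0.1  36.2] [0.01952255 0.33627425 3.20488689]
```

Contact with the lower carton at z=36 as expected. Slide to the backstop.

drive_tool(motion="0 0 -0.2 0 0 0 255;0 0 -0.4 0 0 0 255;0 0 -0.4 0 0 0 255")

```text
time_s: 40.2
position: [535.4, -334.6, 68.0]
eef_rot: [-1.309, -0.001, 0.224]
force: [-1.9, 4.1, 9.3]
gripper_width: 56.0
```

drive_tool(motion="0 0 -0.2 0 0 0 255;0 0 -0.3 0 0 0 255;0 0 -0.3 0 0 0 255")

```text
time_s: 40.5
position: [535.4, -334.7, 68.0]
eef_rot: [-1.303, -0.0, 0.225]
force: [-4.5, 8.1, 14.7]
gripper_width: 56.0
```

```bash
python3 -c "
from h import *
o=env.get_obs();print(inbed(o['position']),o['force'])"
```

```text
[-50.4   0.1  36.2] [-4.51551616  8.05609628 14.69350474]
```

drive_tool(motion="0 -0.2 0.4 0 0 0 255;0 -0.2 0.4 0 0 0 255;0 -0.2 0.4 0 0 0 0;0 -0.2 0.4 0 0 0 0;0 -0.2 0.4 0 0 0 0;0 -0.2 0.4 0 0 0 0;0 -4 0.4 0 0 0 0;0 -9 0.4 0 0 0 0;0 -14 0.4 0 0 0 0;0 -16 4 0 0 0 0;0 -16 8 0 0 0 0;0 -16 12 0 0 0 0")

```text
time_s: 41.7
position: [519.3, -265.8, 252.5]
eef_rot: [-1.314, -0.002, 0.222]
force: [0.2, 0.4, 0.4]
gripper_width: 93.9
```

drive_tool(motion="-5 0 5 0 0 0 0;-8 0 10 0 0 0 0;-8 0 15 0 0 0 0;-8 0 20 0 0 0 0;-8 0 20 0 0 0 0;-8 0 20 0 0 0 0")

```text
time_s: 42.3
position: [397.9, -92.3, 303.7]
eef_rot: [-1.312, -0.004, 0.228]
force: [0.4, -1.5, -0.2]
gripper_width: 94.0
```

```bash
python3 -c "
from h import *
s=env.read_camera('side')[:,:,::-1];t=env.read_camera('top')[:,:,::-1]
k=lambda im,x,y,w,h,f:cv2.resize(im[y:y+h,x:x+w],None,fx=f,fy=f,interpolation=cv2.INTER_CUBIC)
cv2.imwrite('pics/fin.png',np.vstack([np.hstack([k(s,300,100,80,100,4),k(t,390,215,96,80,5)[:400]]),np.clip(1.3*k(s,255,310,160,40,5),0,255)[:, :800].astype(np.uint8) if 0 else np.hstack([k(s,255,310,100,50,4),k(s,265,370,100,50,4)])]).astype(np.uint8))
P=[(-90,28,60),(-90,-28,60),(0,-28,60),(0,28,60),(0,45,80),(0,-45,80)]
print(((proj('side',[bed(p) for p in P])-[300,100])*4).round(0).tolist());print(((proj('top',[bed(p) for p in P])-[390,215])*5+[320,0]).round(0).tolist())
o=env.get_obs();print(o['position'],o['force'],o['time_s'])"
```

```text
[[155.0, 205.0], [243.0, 197.0], [209.0, 149.0], [127.0, 156.0], [101.0, 130.0], [234.0, 118.0]]
[[531.0, 195.0], [561.0, 307.0], [715.0, 270.0], [685.0, 161.0], [698.0, 121.0], [748.0, 299.0]]
[398.92527748 -95.90321662 302.69961987] [-0.49019674 -0.34485176  0.92760519] 42.4
```

View pics/fin.png

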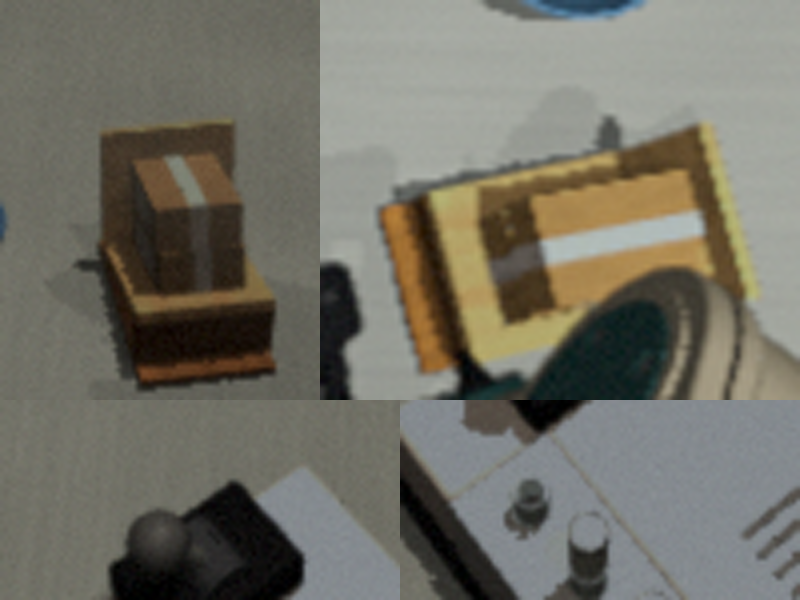

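Final view: two cartons stacked and square on the rack, with the top corners within about 1 px of the predicted backstop position. The switch ball is over its far side. Handing in.

```bash
python3 -c "
from h import *
s=env.read_camera('side').astype(int).sum(2)//3
a=cv2.imread('pics/s6f.png').astype(int).sum(2)//3
print('vial region change',np.abs(s-a)[400:460,300:360].mean())
print(env.hand_in())"
```

```text
vial region change 10.037777777777778
the job is handed in; nothing more can be done
None
```

I put all three swabs that were there into vials, threw the switch, stacked both cartons on the rack, and handed the job in at about 42 s. No verdict came back.

- **Swabs:** each was pushed down until the rim pushed back with 11–13 N. The cap visibly sat on the rim in the later pictures of the swabs in the two vials I looked at again. I did not look closely at each cap at the end.
- **Switch:** I pushed it against its stop with about 10 N. The camera shows the ball where it should be when fully over, and it was thrown only after the third swab was in.
- **Cartons:** the left one got knocked about 5 cm during the run, so I located it again before gripping it. Both were pushed lightly against the backstop before I let go. In the last picture they form a square, flat stack within about 1–2 px (roughly 3 mm) of where I expected.
- **Bystanders:** I never went near the mug, soap bottle or bowl, but I did not measure them at the end.

**Checks that disagreed:**
- The two cameras differed by 2–4 mm in y on the incubator and stand, so I lined up each swab by where its stem appeared relative to the vial's ring.
- A last brightness comparison around the vials came out at about 10 grey levels, not zero. I took this to be the arm's shadow but did not look further.

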